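# Pack the grinding caddy for a plain-steel job

## Robot

A 6-joint arm with a two-finger parallel gripper is mounted at the origin on the work surface. World frame = base frame: x ahead of the robot, y to its left, z up, the work surface at z = 0. Lengths are in m, angles in degrees, forces in N, time in s.
With the tool pointing down it reaches from about 0.35 to 0.875 m from the base axis. Payload 4.2 kg.
Tool frame: the origin (TCP) lies midway between the tips of the shut fingers; the grasp point (between the pads) lies 19 mm behind it; y points along the fingers, x is the direction in which the jaws open and shut, and the axes are right-handed (so a half turn about y gives the same grasp; the last joint's range is limited). The gripper opens to 87 mm and grips with 3 to 60 N. Pads are 19 mm wide; open, the fingers measure 117 mm over their backs; the gripper's body (75 mm by 190 mm) begins 51 mm behind the grasp point.
Start: joints at [-53.022, 22.042, 0.453, 0, -68.411, -14.817], TCP at [0.236, -0.579, 0.223] pointing down, gripper open.
Joint ranges: [-179.83, 179.83], [-69.29, 118.12], [-61.27, 80.66], [-181.25, 117.63], [-171.15, -9.14], [-177.46, 177.46]. Speed limits (degrees/s): [159.86, 159.86, 180, 180, 180, 180].

## Interface

Orientations are given as a 3x3 rotation matrix whose columns are the frame's x, y, z axes.
In Python, from station import * gives the robot as it stands.
- The arm moves only by the tool jog_arm, never from a script. Its argument "series" is a list of rows, each a list of 3 entries, a list of its own where there are three numbers: the shift along the tool's x, y, z in m, then the turn, a rotation vector about the tool's x, y, z in degrees, then the finger opening in m, from 0 to 0.087. A call has 1 to 10 rows; each row shifts and turns the commanded pose from where the row before left it, along the tool's axes as they then stand; what a row does not reach is not made up. A row lasts 1/8 s, in which the tool goes at most 62.5 mm and 10.7 degrees, less where a joint would pass 70% of its speed; a pose out of reach is approached as far as the arm can. A call is refused whole if a number of a shift passes 0.0625 or a number of a turn 10.7, either way. A call with a gripper value outside its range is refused whole. The fingers move at their own pace and stop on an object; the grip force is fixed at half the most. Time passes only in rows, so rows that do not move let the fingers close. It gives the time, the measured TCP pose, the force and the opening at its end, in the units of the state.
- sense(): the state, without advancing time (a new reading comes with each control period).
- capture(name): name is "scene" or "side" or "wrist"; returns the picture (384x512x3 uint8, red, green, blue); there is no depth.
- camera_info(name): a dict with "fx", "fy", "cx", "cy" (pixels), "k1" (the pictures are not rectified: a ray, as slopes to the right and down, at radius r is drawn at 1 + k1 r^2 times it, then the intrinsics apply), "rvec" (rotation vector, rad) and "tvec" (3), from world to camera coordinates, as OpenCV has them. Camera axes: x right, y down, z forward; pixel columns grow to the right and rows downward; lengths in m; the calibration is good to about 2 mm. A picture is of the moment at which its call begins: read the wrist's pose just before it. camera_info takes no time and is no camera call; for the wrist camera it gives the pose at the moment of the call.
- finish_job(): hands the job in, once; it reports no verdict.
The state is a dict: "time_s": time; "joints": joint angles; "joint_velocities": joint speeds; "effort": joint torques, N m; "tcp_pos": TCP position; "ee_rot": TCP orientation; "wrist_force": force on the tool from outside, world axes, zero at the start; "moment": the same for the moment, N m; "gripper_width": opening from 0.0 (shut) to 1.0 (fully open).
Only numpy, scipy, OpenCV 4.12 (cv2) and the standard library are available. Lean on these libraries where they do the work, as an engineer would, in place of code of your own. Each camera call takes 0.05 s, during which the arm holds its last target. There are 200 camera calls.

## Task

Pack the green caddy for a plain-steel job: seat the slotted steel flange fully down on the caddy's spindle first, its slot over the yellow key, and then lay the red-brown disc flat on top of it over the same spindle. Stand the red-brown plug upright in the round orange cup and lay the black handle flat in the long grey trough, in whatever order suits. The blue disc and blue plug are for stainless work: leave both where they are.

Things in the scene. Friction and masses are not known exactly. Their poses are not given: they have to be found in the camera images.
- flange: Steel C-shaped ring (loose, about 0.15 kg), outer diameter 52 mm, 16 mm thick, lying flat; central bore 22 mm, and a slot 14 mm wide that runs from the bore out through the rim along the ring's own +x, with a yellow tick on each side of it. Its +x points within 0.9 rad of world +x at the start. Grip it across its y axis (52 mm), clear of the slot. Origin: centre of its underside; z up.
- disc_red: Red-brown grinding disc (loose), diameter 58 mm, 12 mm thick, bore 22 mm, lying flat. Origin: centre of its underside; z up.
- plug_red: Red-brown cylindrical grinding plug with a 12 mm steel foot (loose), diameter 30 mm, 50 mm tall, standing upright. Origin: centre of its underside; z up.
- handle: Black side handle of the grinder (loose), lying flat: a square bar 28 mm wide and 28 mm high, with a green collar and a short 10 mm steel stud at its +x end. Its long axis is x: it spans x = -45 to +46 mm about the origin. Origin: on its underside, near mid-length; y is across, z up.
- spindle: Fixed caddy insert: black foot, grey seat 44 mm wide, steel post 16 mm thick up to z = 63 mm, tapered at the top. Yellow key, 8 mm wide, juts from the post along +x (within 0.65 rad of world +x) to 16 mm from the axis, 12 mm high above the seat; the flange's slot (its +x) must go over it. Origin: underside centre, 4 mm above the bench. Seated flange underside z = 20 mm, disc on it z = 36 mm.
- cup: Round orange cup, 62 mm outside, open bore 48 mm, rim 18 mm above its underside, inner floor 5 mm above its underside. Fixed insert in the green caddy (fixed tray, rim 12 mm high, three inserts in a row 84 mm apart, in any order). Origin: centre of its underside, 4 mm above the bench.
- trough: Grey open trough, long along its x: inside 104 mm (x) by 52 mm (y), rim 16 mm and inner floor 7 mm above its underside. Fixed insert in the green caddy (fixed tray, rim 12 mm high, three inserts in a row 84 mm apart, in any order). Origin: centre of its underside, 4 mm above the bench.
- disc_blue: Blue disc, the same size and shape as the red-brown one: a look-alike to leave alone (loose). Origin: centre of its underside; z up.
- plug_blue: Blue plug, the same size and shape as the red-brown one: a look-alike to leave alone (loose). Origin: centre of its underside; z up.
Not all that is in view belongs to the job. Of the things that look like the plug_red, take the one that is nearest to the robot's base at the start.

How it is judged (in metres and radians):
On the way, in this order (a step that is already met when the one before it is completed fails the run):
1. the flange is fully down on the spindle's seat, its slot over the key (horizontal distance between flange and spindle below 0.007 m and z of flange in the frame of spindle between 0.016 and 0.024 m and angle between flange's own z axis and vertical below 0.12 rad), for 0.2 s.
2. the red-brown disc lies flat on the seated flange, over the spindle (all of step 1 and horizontal distance between disc_red and spindle below 0.008 m and z of disc_red in the frame of spindle between 0.032 and 0.04 m and angle between disc_red's own z axis and vertical below 0.12 rad), for 0.2 s.
At the end, for the whole second after the job is handed in: Flange on the spindle's seat (7 mm of axis), red-brown disc on it (8 mm of axis), red-brown plug on the cup's floor (12 mm of centre), handle on the trough's floor (14 mm of centre each way); each within 4 mm in height, level or upright within 0.12 rad, at rest (under 20 mm/s) (all of step 2 and horizontal distance between plug_red and cup below 0.012 m and z of plug_red in the frame of cup between 0.002 and 0.009 m and angle between each of plug_red, handle's own z axis and vertical below 0.12 rad and x of handle in the frame of trough between -0.014 and 0.014 m and y of handle in the frame of trough between -0.014 and 0.014 m and z of handle in the frame of trough between 0.003 and 0.011 m and linear speed of each of flange, disc_red, plug_red, handle below 0.02 m/s); the robot touches nothing.
It fails at once if the blue disc is moved more than 20 mm from where it lay (distance of disc_blue from where it was at the start of the episode above 0.02 m).
It fails at once if the blue plug is moved more than 20 mm from where it lay (distance of plug_blue from where it was at the start of the episode above 0.02 m).
It also fails if it takes over 109 s, if anything falls off the work surface, if the arm or the gripper's body presses on something with over 40 N, if the wrist force passes 120 N, or if a joint passes its speed limit or range.

## Working session

There is one attempt and no reset: what is moved stays moved. The work goes in short steps, Python scripts to look and compute and a tool call to move; the robot and the scene stay as the last step left them, time stands still between calls to the robot, and variables do not carry over. Pictures are saved under pics/ and viewed, about 12 in all and at most 16, crops included, and the job is handed in when it is done.

Besides the shell and the picture viewer there is one more tool, called after "Emit:" by a JSON object that holds its "op" and its "data", one argument or row to a line. jog_arm: Moves the arm, as the interface text tells. Its arguments: {"type":"object","properties":{"series":{"type":"array","items":{"type":"array"}}},"required":["series"]}

```bash
mkdir -p pics; ls
python3 - <<'E'
from station import *
import cv2
s=sense(); print(s)
for n in ("scene","side","wrist"):
    i=camera_info(n); print(n,i)
    cv2.imwrite(f"pics/{n}0.png",capture(n)[:,:,::-1])
E
```

```text
pics
{'time_s': 0.0, 'joints': array([-5.30224832e+01,  2.20910023e+01,  3.81915451e-01, -2.79668335e-02,
       -6.84111168e+01, -1.48165340e+01]), 'joint_velocities': array([ 0.0967194 ,  0.11325893,  0.03334201, -0.12145156,  0.02240957,
       -0.04982   ]), 'effort': array([ 7.47900208e-05, -3.90663207e+01,  1.87405944e+01,  4.21999902e+00,
        1.09414832e-02, -1.99433607e-04]), 'tcp_pos': array([ 0.23555299, -0.5782819 ,  0.22147429]), 'ee_rot': array([[-3.77042459e-01, -8.99310137e-04, -9.26195538e-01],
       [ 9.26193493e-01,  1.94896320e-03, -3.77043519e-01],
       [ 2.14420008e-03, -9.99997696e-01,  9.80933181e-05]]), 'wrist_force': array([-0.71987286, -0.52518894, -0.30200452]), 'moment': array([ 0.01289767,  0.021134  , -0.03218388]), 'gripper_width': 0.997980918959021}
scene {'fx': 494.5588247701604, 'fy': 494.5588247701604, 'cx': 246.52094369350118, 'cy': 193.06534783805301, 'k1': -0.21143016117289504, 'rvec': array([ 0.83808276,  2.41184613, -1.2068623 ]), 'tvec': array([ 0.43192557, -0.1706287 ,  1.41119795])}
side {'fx': 392.5822064046936, 'fy': 392.5822064046936, 'cx': 255.696564374274, 'cy': 192.54284609820218, 'k1': -0.0873219873584335, 'rvec': array([ 0.66446265, -2.65910695,  1.08676208]), 'tvec': array([0.47939032, 0.21069843, 0.6025581 ])}
wrist {'fx': 265.8339035428564, 'fy': 265.8339035428564, 'cx': 253.86808703221436, 'cy': 190.1629177398039, 'k1': 0.01656546367523247, 'rvec': array([-1.667343  , -2.47953903, -0.31143782]), 'tvec': array([ 0.6234875 , -0.02988188,  0.39056993])}
```

View scene.

Run:
```python
import cv2,numpy as np
a=cv2.imread("pics/scene0.png");b=cv2.imread("pics/side0.png")
cv2.imwrite("pics/sc_a.png",cv2.resize(a,(800,600),interpolation=cv2.INTER_CUBIC))
cv2.imwrite("pics/sd_a.png",cv2.resize(b,(800,600),interpolation=cv2.INTER_CUBIC))
```

```text
(no output)
```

View pics/sc_a.png

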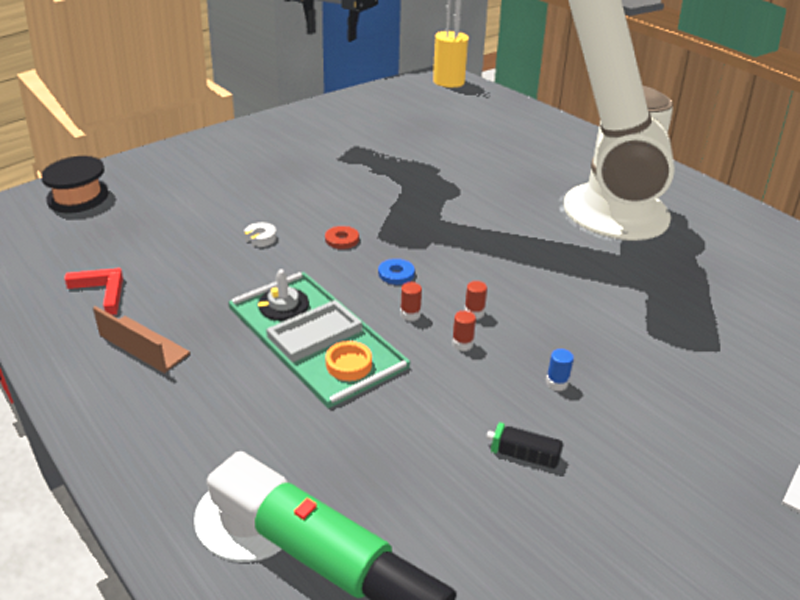

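View pics/sd_a.png

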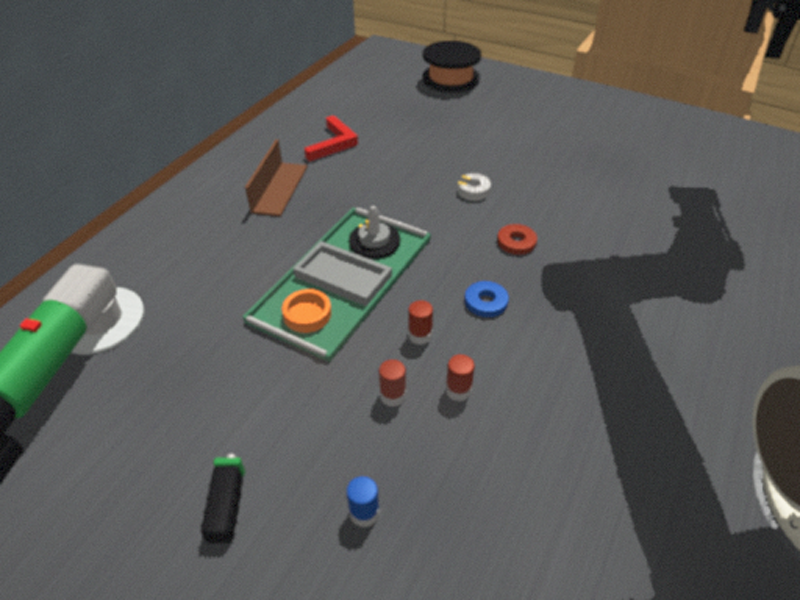

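Scene: three red-brown plugs at (476,300), (464,330) and (411,300), blue plug (560,370), red disc (342,237), blue disc (397,271), flange (261,233), handle (528,446). The caddy row is spindle (283,290), trough (315,330), cup (349,360). Side view agrees.

```bash
cat > h.py <<'E'
import numpy as np, cv2
from station import *
def cam(n,i=None):
    i=i or camera_info(n)
    K=np.array([[i['fx'],0,i['cx']],[0,i['fy'],i['cy']],[0,0,1.]])
    R=cv2.Rodrigues(np.array(i['rvec'],float))[0]; t=np.array(i['tvec'],float)
    return K,np.array([i['k1'],0,0,0.]),R,t
def rays(c,px):
    K,d,R,t=c
    u=cv2.undistortPoints(np.array(px,float).reshape(-1,1,2),K,d)[:,0]
    D=np.c_[u,np.ones(len(u))]@R
    return -R.T@t,D
def plane(c,px,z):
    o,D=rays(c,px); return o+D*((z-o[2])/D[:,2])[:,None]
def tri(c1,p1,c2,p2):
    o1,d1=rays(c1,[p1]);o2,d2=rays(c2,[p2]);d1,d2=d1[0],d2[0]
    s=np.linalg.lstsq(np.c_[d1,-d2],o2-o1,rcond=None)[0]
    a,b=o1+s[0]*d1,o2+s[1]*d2
    return (a+b)/2,np.linalg.norm(a-b)
HSV={'red':[((0,130,60),(9,255,255)),((172,130,60),(180,255,255))],'blue':[((105,150,60),(125,255,255))],
 'orange':[((10,160,120),(20,255,255))],'yellow':[((22,120,120),(34,255,255))],'green':[((40,90,40),(85,255,255))]}
def mask(bgr,col):
    h=cv2.cvtColor(bgr,cv2.COLOR_BGR2HSV); m=0
    for lo,hi in HSV[col]: m=m|cv2.inRange(h,lo,hi)
    return m
def blobs(m,amin=15):
    n,l,s,c=cv2.connectedComponentsWithStats(m)
    return [(int(s[k,4]),c[k],l==k) for k in range(1,n) if s[k,4]>=amin]
E
python3 - <<'E'
from h import *
np.set_printoptions(precision=4,suppress=True)
A=cam('scene');B=cam('side')
a=cv2.imread("pics/scene0.png");b=cv2.imread("pics/side0.png")
for c in HSV:
    P=[q for q in blobs(mask(a,c))];Q=[q for q in blobs(mask(b,c))]
    for p in P:
        for q in Q:
            X,e=tri(A,p[1],B,q[1])
            if e<.006 and -.01<X[2]<.1: print(c,p[0],p[1],q[0],q[1],X,round(e,4))
# handle dark, caddy corners
for n,C,im,pts in(('sc',A,a,[(283,305),(261,233),(315,332),(349,362),(528,446),(501,440),(560,450)]),('sd',B,b,[(374,240),(474,186),(343,272),(306,312),(223,498),(228,463),(217,538)])):
    print(n,plane(C,np.array(pts)/1.5625,.015))
E
```

```text
red 247 [218.5789 151.4049] 361 [330.4571 152.7091] [ 0.4704 -0.2234  0.0057] 0.0019
red 532 [ 63.3891 181.9323] 438 [212.605   89.5365] [ 0.8598 -0.3332  0.0089] 0.0049
red 216 [262.6296 189.7269] 282 [268.7021 203.1667] [0.5133 0.005  0.0316] 0.002
red 96 [194.8854 325.1562] 73 [ 18.9178 207.5205] [0.8756 0.268  0.0875] 0.002
blue 285 [253.3649 173.2421] 459 [310.9129 190.9739] [ 0.4626 -0.0884  0.0055] 0.0017
blue 259 [358.3359 233.6139] 390 [231.4103 318.2282] [0.4555 0.2424 0.0314] 0.0022
green 92 [318.0543 279.6957] 123 [146.7967 296.4146] [0.601  0.2698 0.0141] 0.0052
green 3054 [204.5596 344.0943] 2268 [ 23.9281 226.3532] [0.87   0.2815 0.0508] 0.0051
sc [[ 0.661  -0.1078  0.015 ]
 [ 0.5807 -0.3014  0.015 ]
 [ 0.6597 -0.0272  0.015 ]
 [ 0.6602  0.0531  0.015 ]
 [ 0.5834  0.3075  0.015 ]
 [ 0.6018  0.2799  0.015 ]
 [ 0.5579  0.3367  0.015 ]]
sd [[ 0.6478 -0.1153  0.015 ]
 [ 0.5738 -0.306   0.015 ]
 [ 0.6513 -0.0369  0.015 ]
 [ 0.6534  0.0492  0.015 ]
 [ 0.5822  0.3018  0.015 ]
 [ 0.6029  0.268   0.015 ]
 [ 0.5608  0.3375  0.015 ]]
```

```bash
cat >> h.py <<'E'
np.set_printoptions(precision=4,suppress=True)
def state():
    s=sense(); R=np.array(s['ee_rot']); return s,np.array(s['tcp_pos']),R
def go(target,phi=None):
    """print tool-frame shift to target; yaw change so that the jaw axis (mod 180) lies at phi deg; joint6"""
    s,p,R=state(); cur=np.degrees(np.arctan2(R[1,0],R[0,0]))
    print('t',round(s['time_s'],2),'tcp',p,'jaw',round(cur,2),'tilt',R[2,0],R[2,2],'j6',np.round(s['joints'][5],1),'w',s['gripper_width'],'F',s['wrist_force'])
    print('shift tool',R.T@(np.array(target)-p))
    if phi is not None:
        d=(phi-cur+90)%180-90
        print('yaw change',d,'-> turn y',-d)
E
python3 - <<'E'
from h import *
A=cam('scene');B=cam('side')
print(plane(A,np.array([(476,300),(464,330),(411,300)])/1.5625,.03)); print(plane(B,np.array([(460,377),(392,383),(420,322)])/1.5625,.03))
K,d,R,t=cam('wrist'); s,p,T=state()
print('cam in tool',T.T@(-R.T@t-p),'\naxes\n',T.T@R.T)
go([.53,-.30,.26])
E
```

```text
[[0.4418 0.0697 0.03  ]
 [0.5044 0.11   0.03  ]
 [0.5173 0.012  0.03  ]]
[[0.4329 0.063  0.03  ]
 [0.4965 0.1061 0.03  ]
 [0.5108 0.0091 0.03  ]]
cam in tool [ 0.0007 -0.1634  0.0671] 
axes
 [[ 1.      0.0005 -0.0004]
 [ 0.0005 -0.2464  0.9692]
 [ 0.0004 -0.9692 -0.2464]]
t 0.15 tcp [ 0.2356 -0.5784  0.2217] jaw 112.15 tilt 0.0016506113932546027 9.649213251889773e-05 j6 -14.8 w 1.0019004805379663 F [-0.5825  0.8773 -0.0935]
shift tool [ 0.1469 -0.0381 -0.3777]
```

```bash
python3 -c "
from h import *
go([.60,-.20,.19],90)"
```

```text
t 0.15 tcp [ 0.2356 -0.5784  0.2217] jaw 112.15 tilt 0.0016506113932546027 9.649213251889773e-05 j6 -14.8 w 1.0019004805379663 F [-0.5825  0.8773 -0.0935]
shift tool [ 0.213   0.032  -0.4802]
yaw change -22.153160930699173 -> turn y 22.153160930699173
```

Emit:
{"op": "jog_arm", "data": {
  "series": [
    [[0.024,0.004,-0.054],[0,0,0],0.087],
    [[0.024,0.004,-0.054],[0,0,0],0.087],
    [[0.024,0.004,-0.054],[0,0,0],0.087],
    [[0.024,0.004,-0.054],[0,0,0],0.087],
    [[0.024,0.004,-0.054],[0,0,0],0.087],
    [[0.024,0.004,-0.054],[0,0,0],0.087],
    [[0.024,0.004,-0.054],[0,0,0],0.087],
    [[0.024,0.004,-0.054],[0,0,0],0.087],
    [[0.021,0,-0.048],[0,0,0],0.087],
    [[0,0,0],[0,0,0],0.087]
  ]
}}

```text
time_s: 1.4
tcp_pos: [0.6019, -0.1977, 0.1894]
ee_rot: [[-0.381, -0.001, -0.924], [0.924, 0.0, -0.381], [0.001, -1.0, 0.001]]
wrist_force: [0.2, 0.7, 0.0]
gripper_width: 1.0
```

Emit:
{"op": "jog_arm", "data": {
  "series": [
    [[0,0,0],[0,10,0],0.087],
    [[0,0,0],[0,10,0],0.087],
    [[0,0,0],[0,2.2,0],0.087],
    [[0,0,0],[0,0,0],0.087]
  ]
}}

```text
time_s: 1.9
tcp_pos: [0.5991, -0.2012, 0.1904]
ee_rot: [[0.001, -0.001, -1.0], [1.0, 0.0, 0.001], [0.0, -1.0, 0.001]]
wrist_force: [-0.2, -0.9, 0.2]
gripper_width: 0.997
```

Run:
```python
from h import *
import json
go([.60,-.20,.19],90)
i=camera_info('wrist'); im=capture('wrist')[:,:,::-1].copy()
json.dump({k:(v.tolist() if hasattr(v,'tolist') else v) for k,v in i.items()},open('w1.json','w'))
cv2.imwrite('pics/w1.png',im); cv2.imwrite('pics/w1b.png',cv2.resize(im,(800,600),interpolation=cv2.INTER_CUBIC))
```

```text
t 1.9 tcp [ 0.5991 -0.2012  0.1904] jaw 89.93 tilt 0.00012038100598865281 0.0007698288214840967 j6 -86.1 w 0.9968920650218314 F [-0.1713 -0.8577  0.2159]
shift tool [ 0.0012  0.0004 -0.0009]
yaw change 0.06809420389041065 -> turn y -0.06809420389041065
```

View pics/w1b.png

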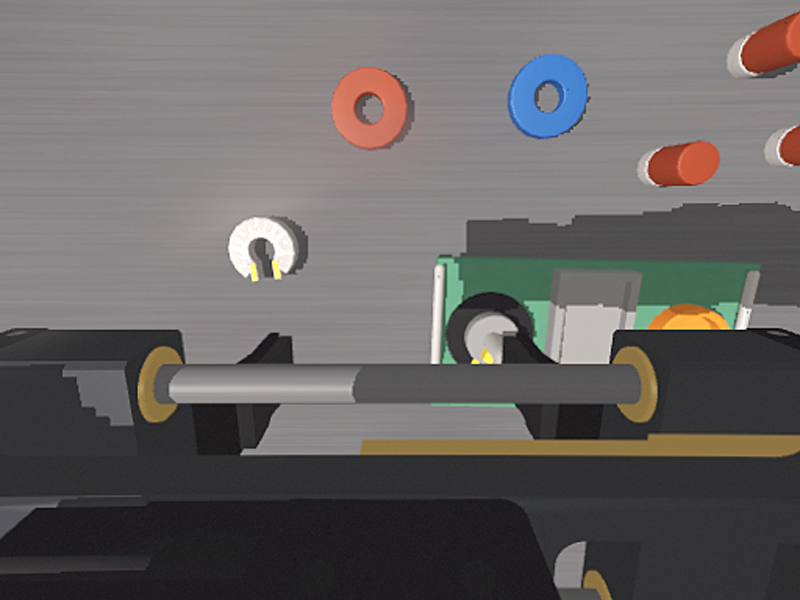

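Wrist view: flange at (262,248) with ticks at (254,272)/(277,270), red disc (370,108), blue disc (548,96), spindle partly behind the fingers at (490,330). I'll back off so the caddy is clear.

Emit:
{"op": "jog_arm", "data": {
  "series": [
    [[0.03,0,0.03],[0,0,0],0.087],
    [[0.03,0,0.03],[0,0,0],0.087],
    [[0.03,0,0.03],[0,0,0],0.087],
    [[0.03,0,0.03],[0,0,0],0.087],
    [[0.03,0,0.01],[0,0,0],0.087],
    [[0,0,0],[0,0,0],0.087],
    [[0,0,0],[0,0,0],0.087]
  ]
}}

```text
time_s: 2.82
tcp_pos: [0.4703, -0.0507, 0.1907]
ee_rot: [[0.0, 0.0, -1.0], [1.0, -0.0, 0.0], [-0.0, -1.0, -0.0]]
wrist_force: [0.4, 0.0, 0.1]
gripper_width: 0.999
```

Run:
```python
from h import *
import json
go([.47,-.05,.19],90)
i=camera_info('wrist'); im=capture('wrist')[:,:,::-1].copy()
json.dump({k:(v.tolist() if hasattr(v,'tolist') else v) for k,v in i.items()},open('w2.json','w'))
cv2.imwrite('pics/w2.png',im); cv2.imwrite('pics/w2b.png',cv2.resize(im,(800,600),interpolation=cv2.INTER_CUBIC))
```

```text
t 2.83 tcp [ 0.4703 -0.0507  0.1907] jaw 89.98 tilt -0.00013009791164224178 -0.0004413071386808658 j6 -103.6 w 0.9988671847759449 F [0.4447 0.0435 0.0667]
shift tool [0.0007 0.0007 0.0003]
yaw change 0.016217097840865335 -> turn y -0.016217097840865335
```

View pics/w2b.png

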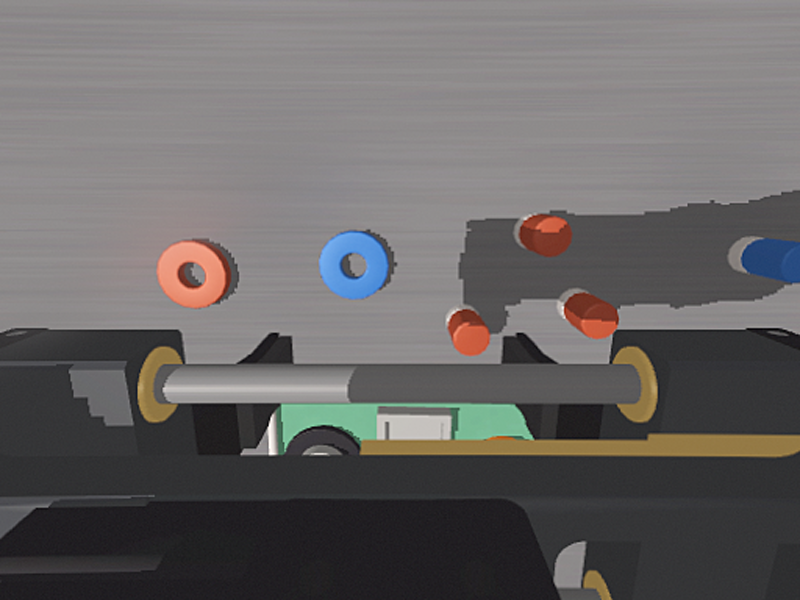

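The camera looks toward the base side of the fingers, so I need to go further out (+x), not back. This view does give disc (194,273) and plugs (545,235), (590,312), (468,332).

Emit:
{"op": "jog_arm", "data": {
  "series": [
    [[0,0,-0.05],[0,0,0],0.087],
    [[0,0,-0.05],[0,0,0],0.087],
    [[0,0,-0.05],[0,0,0],0.087],
    [[0,0,-0.05],[0,0,0],0.087],
    [[0,0,-0.05],[0,0,0],0.087],
    [[-0.02,0,-0.03],[0,0,0],0.087],
    [[0,0,0],[0,0,0],0.087],
    [[0,0,0],[0,0,0],0.087]
  ]
}}

```text
time_s: 3.88
tcp_pos: [0.7496, -0.0715, 0.1895]
ee_rot: [[0.002, -0.002, -1.0], [1.0, 0.0, 0.002], [0.0, -1.0, 0.002]]
wrist_force: [-0.4, -0.4, 0.0]
gripper_width: 0.997
```

Run:
```python
from h import *
import json
go([.75,-.07,.19],90)
i=camera_info('wrist'); im=capture('wrist')[:,:,::-1].copy()
json.dump({k:(v.tolist() if hasattr(v,'tolist') else v) for k,v in i.items()},open('w3.json','w'))
cv2.imwrite('pics/w3.png',im); cv2.imwrite('pics/w3b.png',cv2.resize(im,(800,600),interpolation=cv2.INTER_CUBIC))
```

```text
t 3.88 tcp [ 0.7496 -0.0715  0.1895] jaw 89.89 tilt 5.778242154650938e-06 0.0018080606314935148 j6 -96.9 w 0.997071843933859 F [-0.4053 -0.3523  0.0337]
shift tool [ 0.0015 -0.0005 -0.0004]
yaw change 0.11037573909302978 -> turn y -0.11037573909302978
```

View pics/w3b.png

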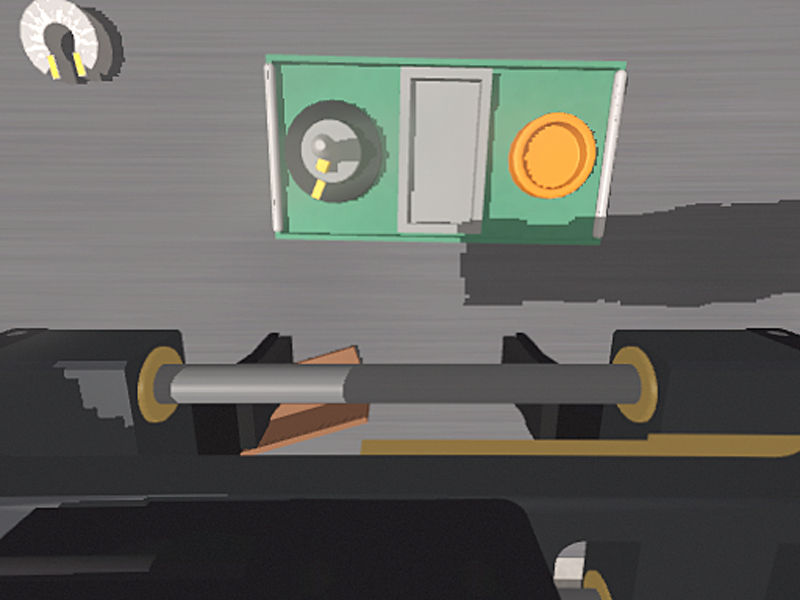

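The caddy is fully visible: spindle seat (332,150) with key yellow at (322,165) and foot mark (318,190), trough (445,150), cup (553,155), flange at (60,40).

```bash
cat >> h.py <<'E'
import json
from scipy.optimize import least_squares
def fitc(P,r=None):
    f=(lambda v:np.hypot(P[:,0]-v[0],P[:,1]-v[1])-(r or v[2]))
    s=least_squares(f,[*np.median(P[:,:2],0),r or .02],loss='soft_l1',f_scale=.0007)
    e=np.abs(f(s.x)); return s.x if r is None else s.x[:2],np.median(e),e
def load(k): return cam('wrist',json.load(open(k+'.json'))),cv2.imread(f'pics/{k}.png')
def outer(m):
    c=max(cv2.findContours(m.astype(np.uint8),cv2.RETR_EXTERNAL,cv2.CHAIN_APPROX_NONE)[0],key=cv2.contourArea)
    return c[:,0].astype(float)
def roi(m,x0,x1,y0,y1):
    o=np.zeros_like(m);s=1/1.5625;a=slice(int(y0*s),int(y1*s)),slice(int(x0*s),int(x1*s));o[a]=m[a];return o
E
python3 - <<'E'
from h import *
C,im=load('w3'); hsv=cv2.cvtColor(im,cv2.COLOR_BGR2HSV)
m=roi(mask(im,'orange'),500,620,100,220); P=plane(C,outer(m),.022); print('cup outer',fitc(P)[:2],P.mean(0))
# inner floor boundary: bright rim edges skipped
w=roi(((hsv[...,1]<45)&(hsv[...,2]>90)).astype(np.uint8)*255,392,500,55,240)
o=outer(w); P=plane(C,o,.020); r=cv2.minAreaRect((P[:,:2]*1000).astype(np.float32)); print('trough rect mm',r)
# spindle seat
g=roi(((hsv[...,1]<45)&(hsv[...,2]>95)).astype(np.uint8)*255,285,385,100,205)
o=outer(g); P=plane(C,o,.024); print('seat r22',fitc(P,.022)[:2],'free',fitc(P)[:2])
k=roi((hsv[...,2]<75).astype(np.uint8)*255,270,395,85,215)
o=outer(k); 
for z in (.008,.012,.016): print('foot',z,fitc(plane(C,o,z))[:2])
for a,c,l in blobs(roi(mask(im,'yellow'),285,385,100,210),4):
    print('yellow',a,c*1.5625,plane(C,[c],.012),plane(C,[c],.024),plane(C,[c],.036))
cv2.imwrite('pics/sp.png',cv2.resize(im[60:140,175:255],(640,640),interpolation=cv2.INTER_NEAREST))
for k,box in (('w1',(215,315,205,300)),('w3',(0,110,0,90))):
    C,im=load(k); hsv=cv2.cvtColor(im,cv2.COLOR_BGR2HSV)
    y=roi(mask(im,'yellow'),*box)
    f=roi(((hsv[...,1]<40)&(hsv[...,2]>165)).astype(np.uint8)*255,*box)|y
    P=plane(C,outer(f),.016); c,e,_=fitc(P,.026); print(k,'flange',c,e,fitc(P)[:2])
    T=np.array([plane(C,[q[1]],.016)[0] for q in blobs(y,4)]); print('ticks',T, 'ang',np.degrees(np.arctan2(*(T.mean(0)[:2]-c)[::-1])))
for k,box in (('w1',(320,420,50,160)),('w2',(140,245,230,320))):
    C,im=load(k);P=plane(C,outer(roi(mask(im,'red'),*box)),.012); print(k,'disc_red',fitc(P,.029)[:2],fitc(P)[:2])
C,im=load('w2')
for box in ((505,585,205,265),):
    for a,c,l in blobs(roi(mask(im,'red'),*box)): print('plug red part',a,plane(C,[c],.035), plane(C,[c],.05))
E
```

```text
cup outer (array([0.6566, 0.0459, 0.0309]), np.float64(0.0006508083676148545)) [0.6562 0.0459 0.022 ]
trough rect mm ((654.2642822265625, -35.20402526855469), (69.87954711914062, 119.15665435791016), 88.47553253173828)
seat r22 (array([ 0.6536, -0.1275]), np.float64(0.010172999485600964)) free (array([ 0.6554, -0.12  ,  0.0349]), np.float64(0.0028059308412933456))Traceback (most recent call last):
  File "<stdin>", line 11, in <module>
  File "h.py", line 48, in outer
    c=max(cv2.findContours(m.astype(np.uint8),cv2.RETR_EXTERNAL,cv2.CHAIN_APPROX_NONE)[0],key=cv2.contourArea)
ValueError: max() iterable argument is empty
```

Run:
```python
from h import *
C,im=load('w3'); hsv=cv2.cvtColor(im,cv2.COLOR_BGR2HSV)
cv2.imwrite('pics/sp.png',cv2.resize(im[55:140,175:330],(775,425),interpolation=cv2.INTER_NEAREST))
for y in (75,80,88,95,100,105,110): print(y,[tuple(int(v) for v in hsv[y,x]) for x in range(184,250,5)])
```

```text
75 [(73, 81, 186), (42, 13, 101), (20, 8, 101), (20, 8, 98), (42, 13, 96), (48, 14, 90), (55, 16, 94), (51, 18, 102), (47, 18, 102), (53, 20, 104), (55, 15, 103), (71, 75, 180), (71, 73, 184), (73, 74, 183)]
80 [(72, 83, 196), (30, 7, 104), (47, 17, 106), (34, 15, 135), (21, 9, 198), (17, 12, 198), (23, 10, 196), (23, 10, 200), (55, 33, 94), (49, 18, 114), (50, 20, 114), (62, 35, 118), (71, 72, 188), (71, 66, 182)]
88 [(26, 15, 116), (34, 16, 114), (23, 11, 194), (23, 10, 198), (19, 17, 167), (27, 20, 141), (23, 10, 198), (20, 11, 201), (34, 12, 164), (50, 30, 103), (48, 23, 109), (45, 18, 113), (66, 51, 135), (70, 69, 182)]
95 [(23, 17, 117), (26, 15, 116), (23, 11, 201), (19, 15, 190), (14, 15, 220), (27, 17, 137), (30, 19, 137), (38, 15, 134), (40, 17, 134), (40, 17, 138), (49, 26, 106), (49, 27, 105), (63, 37, 123), (71, 67, 183)]
100 [(34, 15, 118), (30, 15, 118), (23, 11, 201), (21, 13, 198), (15, 3, 157), (27, 18, 141), (27, 21, 136), (38, 21, 134), (40, 17, 133), (34, 15, 137), (45, 29, 106), (46, 25, 110), (55, 27, 114), (70, 66, 171)]
105 [(26, 15, 120), (30, 15, 117), (26, 16, 130), (23, 10, 198), (28, 127, 255), (24, 145, 249), (37, 17, 133), (21, 13, 197), (30, 10, 195), (39, 19, 135), (48, 29, 106), (50, 20, 115), (64, 42, 127), (71, 67, 183)]
110 [(68, 67, 164), (30, 15, 118), (30, 17, 118), (23, 12, 192), (107, 9, 197), (23, 62, 176), (27, 13, 173), (23, 12, 195), (23, 10, 202), (44, 32, 104), (48, 22, 117), (47, 20, 115), (67, 47, 124), (70, 69, 182)]
```

View pics/sp.png

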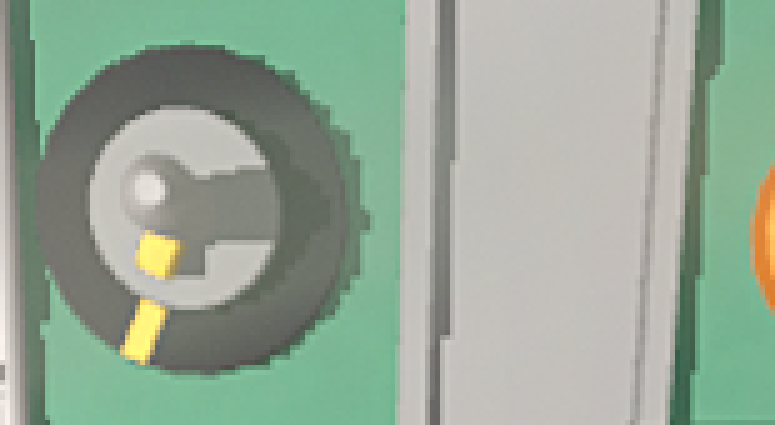

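The crop shows the seat (light disc) centred near crop (182,207), the key at (158,256), and the foot mark from (150,302) to (138,360).

Run:
```python
from h import *
C,im=load('w3'); hsv=cv2.cvtColor(im,cv2.COLOR_BGR2HSV)
Y=mask(im,'yellow')
g=roi((((hsv[...,1]<35)&(hsv[...,2]>125))|(Y>0)).astype(np.uint8)*255,300,370,114,178)
o=outer(cv2.morphologyEx(g,cv2.MORPH_OPEN,np.ones((3,3)))); P=plane(C,o,.024)
s,e,_=fitc(P,.022); print('seat r22',s,e,'free',fitc(P)[:2])
k=roi((((hsv[...,1]<35)&(hsv[...,2]<125))|(g>0)).astype(np.uint8)*255,285,385,95,205)
o=outer(k)
for z in (.008,.012,.016): print('foot',z,fitc(plane(C,o,z))[:2])
for a,c,l in blobs(roi(Y,300,370,140,210),4):
    for z in (.008,.014,.02,.036):
        q=plane(C,[c],z)[0,:2]; print('yellow',a,c*1.5625,z,q,'ang',np.degrees(np.arctan2(*(q-s)[::-1])),np.linalg.norm(q-s))
    ys,xs=np.nonzero(l); Q=plane(C,np.c_[xs,ys],.014)[:,:2]; v=np.linalg.svd(Q-Q.mean(0))[2][0]; print('axis ang',np.degrees(np.arctan2(v[1],v[0])))
for k,box in (('w1',(215,315,205,300)),('w3',(0,110,0,90))):
    C,im=load(k); hsv=cv2.cvtColor(im,cv2.COLOR_BGR2HSV)
    y=roi(mask(im,'yellow'),*box)
    f=roi(((hsv[...,1]<40)&(hsv[...,2]>165)).astype(np.uint8)*255,*box)|y
    P=plane(C,outer(f),.016); c,e,_=fitc(P,.026); print(k,'flange',c,e,fitc(P)[:2])
    T=np.array([plane(C,[q[1]],.016)[0] for q in blobs(y,4)]); print('ticks',T, 'ang',np.degrees(np.arctan2(*(T.mean(0)[:2]-c)[::-1])))
for k,box in (('w1',(320,420,50,160)),('w2',(140,245,230,320))):
    C,im=load(k);P=plane(C,outer(roi(mask(im,'red'),*box)),.012); print(k,'disc_red',fitc(P,.029)[:2],fitc(P)[:2])
C,im=load('w2')
for a,c,l in blobs(roi(mask(im,'red'),505,585,205,265)): print('plug red part',a,plane(C,[c],.035), plane(C,[c],.05))
```

```text
seat r22 [ 0.6502 -0.1207] 0.0017660155584502558 free (array([ 0.65  , -0.1208,  0.0204]), np.float64(0.0016205421351720966))
foot 0.008 (array([ 0.6513, -0.1209,  0.037 ]), np.float64(0.001010827848172774))
foot 0.012 (array([ 0.6517, -0.1203,  0.0365]), np.float64(0.0010052148978006645))
foot 0.016 (array([ 0.652 , -0.1198,  0.0361]), np.float64(0.0009957330943677623))
yellow 49 [322.2258 164.8597] 0.008 [ 0.6616 -0.1298] ang -38.893534863887474 0.014592441953806273
yellow 49 [322.2258 164.8597] 0.014 [ 0.6619 -0.1288] ang -34.7614280081604 0.01426723197314988
yellow 49 [322.2258 164.8597] 0.02 [ 0.6623 -0.1278] ang -30.46012244599741 0.01401944096122188
yellow 49 [322.2258 164.8597] 0.036 [ 0.6633 -0.1251] ang -18.49573910775269 0.013764842634017553
axis ang 97.41841786943645
yellow 60 [317.7083 188.6719] 0.008 [ 0.6797 -0.1343] ang -24.78439482928476 0.03254434774726778
yellow 60 [317.7083 188.6719] 0.014 [ 0.6798 -0.1332] ang -22.959523951754196 0.03214003718942855
yellow 60 [317.7083 188.6719] 0.02 [ 0.6798 -0.1321] ang -21.09010829729114 0.03176914053656184
yellow 60 [317.7083
[... 177 characters left out ...]
119,  0.0244]), np.float64(0.0020832499977798073))
ticks [[ 0.5949 -0.3192  0.016 ]
 [ 0.5932 -0.3003  0.016 ]] ang 6.339778717387843
w3 flange [ 0.5767 -0.3121] 0.0015220084803846297 (array([ 0.5758, -0.3126,  0.0241]), np.float64(0.002520395680881086))
ticks [[ 0.5943 -0.3201  0.016 ]
 [ 0.5922 -0.3017  0.016 ]] ang 4.2970081835201155
w1 disc_red (array([ 0.4692, -0.2212]), np.float64(0.001625662134887981)) (array([ 0.47  , -0.2216,  0.0275]), np.float64(0.00043162729438128017))
w2 disc_red (array([ 0.4693, -0.2209]), np.float64(0.0019363209360832093)) (array([ 0.4699, -0.2212,  0.0277]), np.float64(0.0014846345158043353))
plug red part 696 [[0.4348 0.0629 0.035 ]] [[0.4332 0.0576 0.05  ]]
```

Run:
```python
from h import *
C,im=load('w3')
tip=[175+150/5,55+186/5]
print('tip@67',plane(C,[tip],.067),'@63',plane(C,[tip],.063))
A=cam('scene');B=cam('side');a=cv2.imread('pics/scene0.png');b=cv2.imread('pics/side0.png')
x=np.hstack([cv2.resize(q,(380,380),interpolation=cv2.INTER_NEAREST) for q in (a[165:213,157:205],b[125:173,215:263])]); cv2.imwrite('pics/tip.png',x)
go([.5768,-.3119,.09],95.5)
```

```text
tip@67 [[ 0.6523 -0.1204  0.067 ]] @63 [[ 0.6519 -0.1211  0.063 ]]
t 3.92 tcp [ 0.7494 -0.0711  0.1903] jaw 89.92 tilt 8.07689967836208e-06 0.0009085945738950642 j6 -96.9 w 0.9980743093762733 F [ 0.1024  0.6302 -0.5636]
shift tool [-0.241   0.1004  0.1722]
yaw change 5.5755239197104345 -> turn y -5.5755239197104345
```

View pics/tip.png

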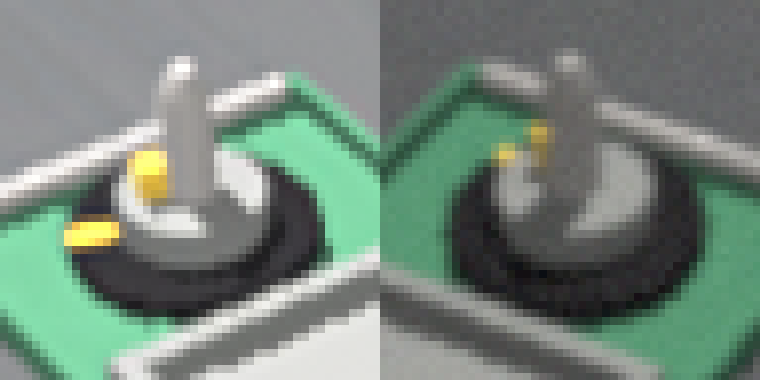

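The tip is at (182,68) in the scene crop and (188,62) in the side crop. The wrist tip estimate (0.652,-0.1205) agrees with the seat and foot fits. Next, the flange.

Emit:
{"op": "jog_arm", "data": {
  "series": [
    [[-0.04,0.004,0.029],[0,0,0],0.087],
    [[-0.04,0.004,0.029],[0,0,0],0.087],
    [[-0.04,0.004,0.029],[0,0,0],0.087],
    [[-0.04,0.004,0.029],[0,0,0],0.087],
    [[-0.04,0.004,0.029],[0,0,0],0.087],
    [[-0.041,0.04,0.027],[0,0,0],0.087],
    [[0,0.03,0],[0,-5.6,0],0.087],
    [[0,0,0],[0,0,0],0.087],
    [[0,0,0],[0,0,0],0.087]
  ]
}}

```text
time_s: 5.05
tcp_pos: [0.5793, -0.3107, 0.1031]
ee_rot: [[-0.097, 0.003, -0.995], [0.995, -0.001, -0.097], [-0.002, -1.0, -0.003]]
wrist_force: [-0.4, -0.6, -0.3]
gripper_width: 0.997
```

Run:
```python
from h import *
A=cam('scene');B=cam('side')
print('tip tri',tri(A,(180.0,173.6),B,(238.7,132.8)))
go([.5768,-.3119,.004],95.5)
```

```text
tip tri (array([ 0.6519, -0.1225,  0.0648]), np.float64(0.003082921601348558))
t 5.05 tcp [ 0.5793 -0.3107  0.1031] jaw 95.57 tilt -0.0016445437497918853 -0.0025481349764448513 j6 -70.3 w 0.9970888571228189 F [-0.3507 -0.6495 -0.3306]
shift tool [-0.0008  0.0991  0.0029]
yaw change -0.06853820580532499 -> turn y 0.06853820580532499
```

Emit:
{"op": "jog_arm", "data": {
  "series": [
    [[-0.001,0.04,0.003],[0,0,0],0.087],
    [[0,0.04,0],[0,0,0],0.087],
    [[0,0.019,0],[0,0,0],0.087],
    [[0,0,0],[0,0,0],0.087],
    [[0,0,0],[0,0,0],0.087],
    [[0,0,0],[0,0,0],0.087]
  ]
}}

```text
time_s: 5.8
tcp_pos: [0.5762, -0.3123, 0.0033]
ee_rot: [[-0.097, 0.002, -0.995], [0.995, -0.001, -0.097], [-0.001, -1.0, -0.002]]
wrist_force: [0.5, 0.1, 0.2]
gripper_width: 1.0
```

```bash
python3 -c "
from h import *
go([.5768,-.3119,.004],95.5)"
```

```text
t 5.8 tcp [ 0.5762 -0.3123  0.0033] jaw 95.57 tilt -0.000807140430632829 -0.0020301055060469595 j6 -70.1 w 0.9995451779648378 F [0.5321 0.0797 0.233 ]
shift tool [ 0.0004 -0.0007 -0.0007]
yaw change -0.06559812658598219 -> turn y 0.06559812658598219
```

Emit:
{"op": "jog_arm", "data": {
  "series": [
    [[0,0,0],[0,0,0],0.03],
    [[0,0,0],[0,0,0],0.03],
    [[0,0,0],[0,0,0],0.03],
    [[0,0,0],[0,0,0],0.03],
    [[0,0,0],[0,0,0],0.03],
    [[0,0,0],[0,0,0],0.03],
    [[0,-0.03,0],[0,0,0],0.03],
    [[0,-0.05,0],[0,0,0],0.03],
    [[0,-0.04,0],[0,0,0],0.03],
    [[0,0,0],[0,0,0],0.03]
  ]
}}

```text
time_s: 7.05
tcp_pos: [0.5776, -0.313, 0.1263]
ee_rot: [[-0.097, 0.008, -0.995], [0.995, -0.003, -0.097], [-0.003, -1.0, -0.008]]
wrist_force: [1.5, 0.6, -1.5]
gripper_width: 0.587
```

Emit:
{"op": "jog_arm", "data": {
  "series": [
    [[0,0,0],[0,10,0],0.03],
    [[0,0,0],[0,10,0],0.03],
    [[0,0,0],[0,7.5,0],0.03],
    [[0,0,0],[0,0,0],0.03],
    [[0,0,0],[0,0,0],0.03]
  ]
}}

```text
time_s: 7.68
tcp_pos: [0.5749, -0.312, 0.1211]
ee_rot: [[0.372, -0.002, -0.928], [0.928, 0.001, 0.372], [0.0, -1.0, 0.002]]
wrist_force: [-0.7, -0.1, -1.7]
gripper_width: 0.595
```

```bash
python3 -c "
from h import *
go([.6515,-.1206,.124],68)"
```

```text
t 7.67 tcp [ 0.5749 -0.312   0.1211] jaw 68.16 tilt 9.31049045823237e-06 0.00166467964940574 j6 -97.5 w 0.5951326005269045 F [-0.6562 -0.1372 -1.6578]
shift tool [ 0.2062 -0.0029  0.0001]
yaw change -0.1629775346381308 -> turn y 0.1629775346381308
```

Gripped at 52 mm. Carrying it over the spindle.

Emit:
{"op": "jog_arm", "data": {
  "series": [
    [[0.05,0,0],[0,0,0],0.03],
    [[0.05,0,0],[0,0,0],0.03],
    [[0.05,0,0],[0,0,0],0.03],
    [[0.04,0,0],[0,0,0],0.03],
    [[0.016,0,0],[0,0,0],0.03],
    [[0,0.02,0],[0,0,0],0.03],
    [[0,0,0],[0,0,0],0.03],
    [[0,0,0],[0,0,0],0.03],
    [[0,0,0],[0,0,0],0.03]
  ]
}}

```text
time_s: 8.8
tcp_pos: [0.6527, -0.1217, 0.103]
ee_rot: [[0.374, 0.002, -0.927], [0.927, -0.0, 0.374], [0.0, -1.0, -0.001]]
wrist_force: [0.4, 0.4, -1.1]
gripper_width: 0.593
```

Run:
```python
from h import *
go([.6517,-.1206,.06],68)
ims=[]
for n,(cx,cy) in (('scene',(182,170)),('side',(240,130))):
    a=capture(n)[:,:,::-1]; cv2.imwrite(f'pics/{n}1.png',a); ims.append(cv2.resize(a[cy-40:cy+40,cx-40:cx+40],(400,400),interpolation=cv2.INTER_CUBIC))
cv2.imwrite('pics/over.png',np.hstack(ims))
A=cam('scene')
# predicted projection of slot axis check: project flange centre & slot end
s,p,R=state()
for n in('scene','side'):
    K,d,Rr,t=cam(n); P=np.array([[.6517,-.1206,.067],p-[0,0,.003],p+[0,0,.013]])
    print(n,cv2.projectPoints(P,cv2.Rodrigues(Rr)[0],t,K,d)[0][:,0])
```

```text
t 8.8 tcp [ 0.6527 -0.1217  0.103 ] jaw 68.04 tilt 0.0004249257334478182 -0.0014557277511359373 j6 -115.3 w 0.5926116116555676 F [ 0.3773  0.4101 -1.146 ]
shift tool [0.0007 0.043  0.0014]
yaw change -0.03595431825714002 -> turn y 0.03595431825714002
scene [[180.1749 172.5383]
 [178.7544 160.2306]
 [178.3296 154.1084]]
side [[238.1268 133.1837]
 [237.3817 120.2977]
 [237.0707 113.9408]]
```

View pics/over.png

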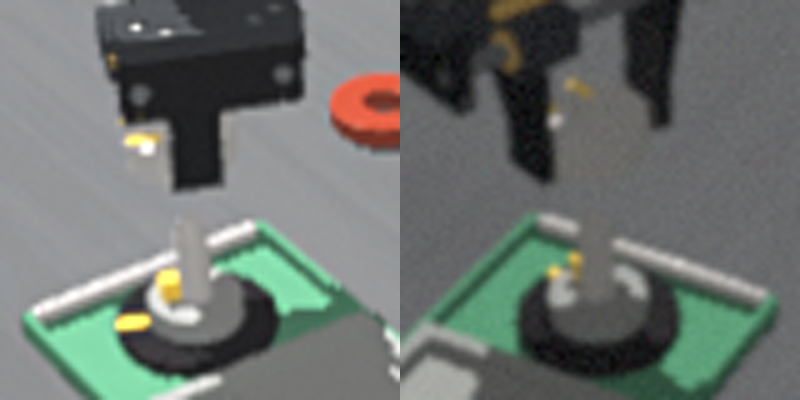

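Flange sits level over the post tip, slot side toward the key. Descending in two stages with a force check.

Emit:
{"op": "jog_arm", "data": {
  "series": [
    [[0.0005,0.015,0.001],[0,0,0],0.03],
    [[0,0.015,0],[0,0,0],0.03],
    [[0,0.01,0],[0,0,0],0.03],
    [[0,0.01,0],[0,0,0],0.03],
    [[0,0,0],[0,0,0],0.03],
    [[0,0,0],[0,0,0],0.03]
  ]
}}

```text
time_s: 9.65
tcp_pos: [0.652, -0.1203, 0.0524]
ee_rot: [[0.373, 0.001, -0.928], [0.928, -0.0, 0.373], [0.0, -1.0, -0.001]]
wrist_force: [0.4, 0.6, -1.3]
gripper_width: 0.591
```

Emit:
{"op": "jog_arm", "data": {
  "series": [
    [[0,0.006,0],[0,0,0],0.03],
    [[0,0.006,0],[0,0,0],0.03],
    [[0,0.005,0],[0,0,0],0.03],
    [[0,0.004,0],[0,0,0],0.03],
    [[0,0,0],[0,0,0],0.03],
    [[0,0,0],[0,0,0],0.03]
  ]
}}

```text
time_s: 10.4
tcp_pos: [0.6518, -0.1203, 0.0312]
ee_rot: [[0.374, 0.0, -0.928], [0.928, -0.0, 0.374], [0.0, -1.0, -0.0]]
wrist_force: [-0.2, 0.0, -1.9]
gripper_width: 0.596
```

Emit:
{"op": "jog_arm", "data": {
  "series": [
    [[0,0.002,0],[0,0,0],0.03],
    [[0,0.0015,0],[0,0,0],0.03],
    [[0,0,0],[0,0,0],0.03],
    [[0,0,0],[0,0,0],0.03]
  ]
}}

```text
time_s: 10.9
tcp_pos: [0.6516, -0.1203, 0.0276]
ee_rot: [[0.374, 0.0, -0.928], [0.928, -0.0, 0.374], [0.0, -1.0, -0.0]]
wrist_force: [0.0, 0.0, -0.8]
gripper_width: 0.592
```

Emit:
{"op": "jog_arm", "data": {
  "series": [
    [[0,0,0],[0,0,0],0.075],
    [[0,0,0],[0,0,0],0.075],
    [[0,0,0],[0,0,0],0.075],
    [[0,-0.02,0],[0,0,0],0.075],
    [[0,-0.05,0],[0,0,0],0.087],
    [[0,-0.05,0],[0,0,0],0.087],
    [[0,0,0],[0,0,0],0.087],
    [[0,0,0],[0,0,0],0.087]
  ]
}}

```text
time_s: 11.9
tcp_pos: [0.6511, -0.1201, 0.1474]
ee_rot: [[0.374, -0.0, -0.927], [0.927, 0.001, 0.374], [0.0, -1.0, 0.0]]
wrist_force: [0.0, 0.4, -0.1]
gripper_width: 0.998
```

Run:
```python
from h import *
go([.4698,-.2212,.147],68)
ims=[]
for n,(cx,cy) in (('scene',(182,180)),('side',(240,140))):
    a=capture(n)[:,:,::-1]; cv2.imwrite(f'pics/{n}2.png',a); ims.append(cv2.resize(a[cy-40:cy+40,cx-40:cx+40],(400,400),interpolation=cv2.INTER_CUBIC))
cv2.imwrite('pics/seated.png',np.hstack(ims))
```

```text
t 11.9 tcp [ 0.6511 -0.1201  0.1474] jaw 68.04 tilt 0.0004393531273359965 0.0004899075989062639 j6 -115.4 w 0.9983009795492265 F [ 0.0079  0.3693 -0.1051]
shift tool [-0.1615  0.0004  0.1304]
yaw change -0.0443901102438673 -> turn y 0.0443901102438673
```

View pics/seated.png

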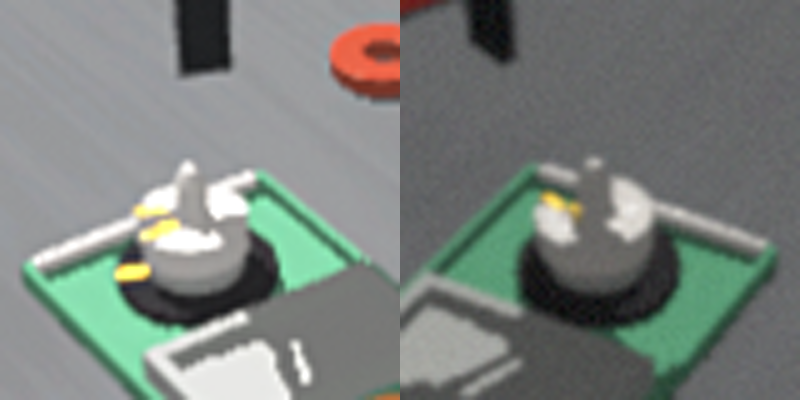

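Flange is level with its ticks straddling the key. Now the red disc.

Emit:
{"op": "jog_arm", "data": {
  "series": [
    [[-0.04,0,0.032],[0,0,0],0.087],
    [[-0.04,0,0.032],[0,0,0],0.087],
    [[-0.04,0,0.032],[0,0,0],0.087],
    [[-0.041,0,0.034],[0,0,0],0.087],
    [[0,0.04,0],[0,0,0],0.087],
    [[0,0.04,0],[0,0,0],0.087],
    [[0,0.02,0],[0,0,0],0.087],
    [[0,0,0],[0,0,0],0.087],
    [[0,0,0],[0,0,0],0.087]
  ]
}}

```text
time_s: 13.12
tcp_pos: [0.4712, -0.2212, 0.0478]
ee_rot: [[0.373, 0.0, -0.928], [0.928, -0.0, 0.373], [-0.0, -1.0, -0.0]]
wrist_force: [0.0, -0.3, 0.9]
gripper_width: 0.994
```

```bash
python3 -c "
from h import *
go([.4698,-.2213,.004],68)"
```

```text
t 13.12 tcp [ 0.4712 -0.2212  0.0478] jaw 68.08 tilt -0.00021578739799908494 -0.00027244636000164007 j6 -104.7 w 0.9944699300830547 F [ 0.014  -0.3011  0.8528]
shift tool [-0.0006  0.0438  0.0013]
yaw change -0.08411729469540319 -> turn y 0.08411729469540319
```

Emit:
{"op": "jog_arm", "data": {
  "series": [
    [[-0.0005,0.025,0.001],[0,0,0],0.087],
    [[0,0.019,0],[0,0,0],0.087],
    [[0,0,0],[0,0,0],0.087],
    [[0,0,0],[0,0,0],0.087],
    [[0,0,0],[0,0,0],0.035],
    [[0,0,0],[0,0,0],0.035],
    [[0,0,0],[0,0,0],0.035],
    [[0,0,0],[0,0,0],0.035],
    [[0,0,0],[0,0,0],0.035]
  ]
}}

```text
time_s: 14.25
tcp_pos: [0.4698, -0.2212, 0.0038]
ee_rot: [[0.373, 0.0, -0.928], [0.928, -0.0, 0.373], [-0.0, -1.0, -0.0]]
wrist_force: [-0.3, 1.5, 2.1]
gripper_width: 0.651
```

Emit:
{"op": "jog_arm", "data": {
  "series": [
    [[0,0,0],[0,0,0],0.035],
    [[0,-0.03,0],[0,0,0],0.035],
    [[0,-0.05,0],[0,0,0],0.035],
    [[0,-0.04,0],[0,0,0],0.035],
    [[0,0,0],[0,0,0],0.035],
    [[0,0,0],[0,0,0],0.035]
  ]
}}

```text
time_s: 15.0
tcp_pos: [0.4688, -0.2208, 0.1226]
ee_rot: [[0.374, -0.002, -0.927], [0.927, 0.001, 0.374], [0.0, -1.0, 0.002]]
wrist_force: [-1.2, -0.0, -1.1]
gripper_width: 0.654
```

```bash
python3 -c "
from h import *
go([.6517,-.1204,.124],68)"
```

```text
t 15.0 tcp [ 0.4688 -0.2208  0.1226] jaw 68.03 tilt 0.0002292055925598923 0.00191772871815646 j6 -104.7 w 0.6540879710245217 F [-1.2009 -0.0226 -1.1247]
shift tool [ 0.1615 -0.0016 -0.1321]
yaw change -0.02830332256067436 -> turn y 0.02830332256067436
```

Emit:
{"op": "jog_arm", "data": {
  "series": [
    [[0.04,0,-0.033],[0,0,0],0.035],
    [[0.04,0,-0.033],[0,0,0],0.035],
    [[0.04,0,-0.033],[0,0,0],0.035],
    [[0.04,0,-0.032],[0,0,0],0.035],
    [[0.001,0.02,-0.001],[0,0,0],0.035],
    [[0,0,0],[0,0,0],0.035],
    [[0,0,0],[0,0,0],0.035],
    [[0,0,0],[0,0,0],0.035]
  ]
}}

```text
time_s: 16.0
tcp_pos: [0.6522, -0.1216, 0.1042]
ee_rot: [[0.374, 0.001, -0.927], [0.927, -0.0, 0.374], [0.0, -1.0, -0.001]]
wrist_force: [-0.1, -0.0, -0.5]
gripper_width: 0.654
```

Run:
```python
from h import *
go([.6517,-.1204,.06],68)
s,p,R=state()
ims=[]
for n,(cx,cy) in (('scene',(182,170)),('side',(240,130))):
    a=capture(n)[:,:,::-1].copy(); cv2.imwrite(f'pics/{n}3.png',a)
    K,d,Rr,t=cam(n); w=np.linspace(0,2*np.pi,60)
    P=p+np.c_[.029*np.cos(w),.029*np.sin(w),w*0+.008]
    q=cv2.projectPoints(P,cv2.Rodrigues(Rr)[0],t,K,d)[0][:,0]
    c=cv2.resize(a[cy-40:cy+40,cx-40:cx+40],(400,400),interpolation=cv2.INTER_CUBIC)
    cv2.polylines(c,[((q-[cx-40,cy-40]+.5)*5).astype(np.int32)],True,(255,255,0),1); ims.append(c)
cv2.imwrite('pics/over2.png',np.hstack(ims))
```

```text
t 16.0 tcp [ 0.6522 -0.1216  0.1042] jaw 68.04 tilt 0.00018482160561386385 -0.0007981186800888494 j6 -115.4 w 0.6541063878013034 F [-0.1307 -0.0175 -0.5138]
shift tool [0.0009 0.0442 0.001 ]
yaw change -0.035427651373680646 -> turn y 0.035427651373680646
```

View pics/over2.png

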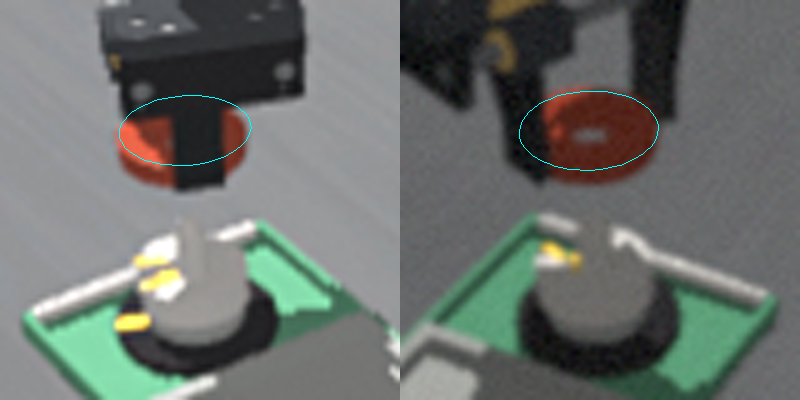

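The held disc matches the predicted outline in both views. Descending.

Emit:
{"op": "jog_arm", "data": {
  "series": [
    [[0.0007,0.015,0.001],[0,0,0],0.035],
    [[0,0.012,0],[0,0,0],0.035],
    [[0,0.01,0],[0,0,0],0.035],
    [[0,0.008,0],[0,0,0],0.035],
    [[0,0,0],[0,0,0],0.035],
    [[0,0,0],[0,0,0],0.035]
  ]
}}

```text
time_s: 16.85
tcp_pos: [0.652, -0.1201, 0.0589]
ee_rot: [[0.373, 0.001, -0.928], [0.928, -0.0, 0.373], [0.0, -1.0, -0.001]]
wrist_force: [0.4, -0.3, -0.2]
gripper_width: 0.65
```

Emit:
{"op": "jog_arm", "data": {
  "series": [
    [[0,0.005,0],[0,0,0],0.035],
    [[0,0.005,0],[0,0,0],0.035],
    [[0,0.004,0],[0,0,0],0.035],
    [[0,0,0],[0,0,0],0.035],
    [[0,0,0],[0,0,0],0.035]
  ]
}}

```text
time_s: 17.48
tcp_pos: [0.6517, -0.1201, 0.0445]
ee_rot: [[0.374, -0.0, -0.928], [0.928, 0.0, 0.374], [-0.0, -1.0, 0.0]]
wrist_force: [-0.4, -0.9, -1.2]
gripper_width: 0.651
```

Emit:
{"op": "jog_arm", "data": {
  "series": [
    [[0,0,0],[0,0,0],0.08],
    [[0,0,0],[0,0,0],0.08],
    [[0,0,0],[0,0,0],0.08],
    [[0,-0.02,0],[0,0,0],0.08],
    [[0,-0.05,0],[0,0,0],0.087],
    [[0,-0.05,0],[0,0,0],0.087],
    [[0,0,0],[0,-7.3,0],0.087],
    [[0,0,0],[0,-7.3,0],0.087],
    [[0,0,0],[0,-7.3,0],0.087],
    [[0,0,0],[0,0,0],0.087]
  ]
}}

```text
time_s: 18.73
tcp_pos: [0.6516, -0.1201, 0.1647]
ee_rot: [[0.002, 0.0, -1.0], [1.0, 0.0, 0.002], [0.0, -1.0, -0.0]]
wrist_force: [-0.5, -0.5, 0.9]
gripper_width: 1.002
```

Emit:
{"op": "jog_arm", "data": {
  "series": [
    [[0.05,-0.01,0.03],[0,0,0],0.087],
    [[0.05,0,0.03],[0,0,0],0.087],
    [[0.05,0,0.03],[0,0,0],0.087],
    [[0.04,0,0.03],[0,0,0],0.087],
    [[0.02,0,0.03],[0,0,0],0.087],
    [[0,0,0],[0,0,0],0.087],
    [[0,0,0],[0,0,0],0.087]
  ]
}}

```text
time_s: 19.6
tcp_pos: [0.5024, 0.09, 0.175]
ee_rot: [[0.001, 0.001, -1.0], [1.0, 0.0, 0.001], [0.0, -1.0, -0.001]]
wrist_force: [-0.3, 0.0, -0.4]
gripper_width: 0.998
```

Run:
```python
from h import *
go([.435,.063,.1],90)
i=camera_info('wrist'); im=capture('wrist')[:,:,::-1].copy()
json.dump({k:(v.tolist() if hasattr(v,'tolist') else v) for k,v in i.items()},open('w4.json','w'))
cv2.imwrite('pics/w4.png',im)
a=capture('scene')[:,:,::-1].copy();cv2.imwrite('pics/scene4.png',a);b=capture('side')[:,:,::-1].copy();cv2.imwrite('pics/side4.png',b)
c=cv2.resize(im,(512,384)); r=[cv2.resize(q,(192,192),interpolation=cv2.INTER_CUBIC) for q in (a[150:214,150:214],b[110:174,208:272])]
cv2.imwrite('pics/v4.png',np.hstack([c,np.vstack(r)]))
C=cam('wrist',i)
for ar,q,l in blobs(mask(im,'red'),80): print(ar,q,plane(C,[q],.035)[0],plane(C,[q],.05)[0])
```

```text
t 19.6 tcp [0.5024 0.09   0.175 ] jaw 89.91 tilt 0.00023737465513890671 -0.001094582160041414 j6 -118.5 w 0.9978264247402828 F [-0.2726  0.0127 -0.4124]
shift tool [-0.0271  0.0749  0.0674]
yaw change 0.08562658256771272 -> turn y -0.08562658256771272
419 [229.8759 124.3317] [0.4371 0.0641 0.035 ] [0.437  0.0654 0.05  ]
598 [265.9565 179.4281] [0.4994 0.1046 0.035 ] [0.4962 0.104  0.05  ]
641 [183.3822 191.4119] [0.5138 0.0075 0.035 ] [0.5099 0.0116 0.05  ]
```

View pics/v4.png

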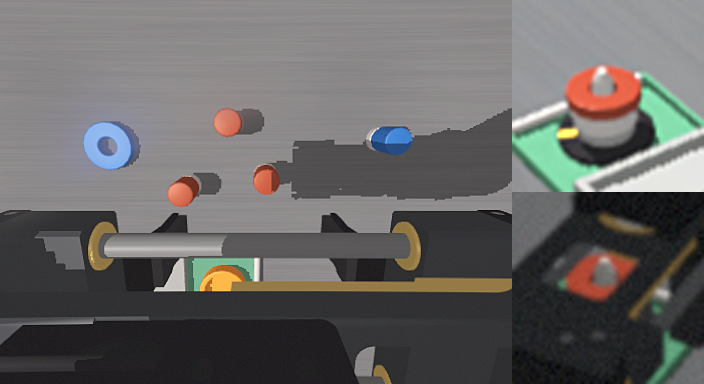

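Disc is flat on the flange (top right). In the wrist view the target plug is the one at (229,124), nearest the base, at (0.437, 0.065). Fetching it.

Emit:
{"op": "jog_arm", "data": {
  "series": [
    [[-0.013,0,0.033],[0,0,0],0.087],
    [[-0.012,0,0.0325],[0,0,0],0.087],
    [[0,0.05,0],[0,0,0],0.087],
    [[0,0.05,0],[0,0,0],0.087],
    [[0,0.03,0],[0,0,0],0.087],
    [[0,0.023,0],[0,0,0],0.087],
    [[0,0,0],[0,0,0],0.087],
    [[0,0,0],[0,0,0],0.087]
  ]
}}

```text
time_s: 20.75
tcp_pos: [0.4372, 0.0651, 0.0221]
ee_rot: [[0.001, 0.001, -1.0], [1.0, 0.0, 0.001], [0.0, -1.0, -0.001]]
wrist_force: [0.6, 0.2, 0.3]
gripper_width: 1.0
```

Emit:
{"op": "jog_arm", "data": {
  "series": [
    [[0,0,0],[0,0,0],0.015],
    [[0,0,0],[0,0,0],0.015],
    [[0,0,0],[0,0,0],0.015],
    [[0,0,0],[0,0,0],0.015],
    [[0,0,0],[0,0,0],0.015],
    [[0,0,0],[0,0,0],0.015],
    [[0,0,0],[0,0,0],0.015],
    [[0,0,0],[0,0,0],0.015]
  ]
}}

```text
time_s: 21.75
tcp_pos: [0.4362, 0.065, 0.0215]
ee_rot: [[0.001, -0.0, -1.0], [1.0, -0.0, 0.001], [-0.0, -1.0, 0.0]]
wrist_force: [-0.6, -0.2, 0.5]
gripper_width: 0.335
```

Run:
```python
from h import *
# refine cup/trough
C,im=load('w3'); hsv=cv2.cvtColor(im,cv2.COLOR_BGR2HSV)
# inner trough floor+rim centre, via long edges: rows across trough
for y in (60,70,80,90,100,110,120,130,140):
    r=hsv[y,250:320]; m=(r[:,1]<40)&(r[:,2]>90); x=np.nonzero(m)[0]; 
    if len(x): print(y,250+x[0],250+x[-1],plane(C,[(250+x[0],y),(250+x[-1],y)],.02)[:,:2].ravel(), [int(v) for v in r[::3,2]])
for x in (265,275,285,295,305):
    r=hsv[30:155,x]; m=(r[:,1]<40)&(r[:,2]>90); q=np.nonzero(m)[0]; print(x,30+q[0],30+q[-1],plane(C,[(x,30+q[0]),(x,30+q[-1])],.02)[:,:2].ravel())
go([.6566,.0459,.17],90)
```

```text
60 256 314 [ 0.6128 -0.0684  0.613  -0.002 ] [183, 183, 191, 196, 163, 117, 196, 195, 195, 195, 194, 194, 194, 193, 194, 193, 194, 193, 195, 158, 193, 188, 117, 143]
70 256 313 [ 0.6233 -0.0684  0.6235 -0.0026] [183, 182, 190, 194, 153, 124, 194, 193, 193, 194, 193, 192, 193, 194, 192, 193, 194, 194, 196, 176, 195, 161, 112, 182]
80 256 312 [ 0.634  -0.0684  0.6342 -0.0031] [181, 182, 189, 192, 147, 132, 192, 191, 192, 192, 192, 194, 193, 193, 194, 194, 194, 194, 188, 196, 195, 117, 155, 180]
90 255 312 [ 0.645  -0.0696  0.6452 -0.0025] [181, 182, 191, 191, 138, 179, 192, 191, 192, 192, 193, 194, 195, 193, 194, 193, 194, 194, 179, 197, 201, 115, 178, 179]
100 255 311 [ 0.6561 -0.0696  0.6563 -0.0031] [185, 181, 195, 192, 131, 180, 193, 194, 193, 194, 194, 194, 193, 194, 194, 193, 195, 194, 165, 196, 193, 113, 186, 181]
110 255 310 [ 0.6675 -0.0696  0.6676 -0.0037] [181, 182, 198, 197, 125, 181, 194, 194, 195, 194, 195, 195, 195, 195, 195, 194, 195, 196, 166, 193, 166, 107, 182, 180]
120 255 309 [ 0.679  -0.0696  0.6792 -0.0043] [183, 180, 201, 201, 119, 183, 195, 196, 196, 195, 195, 
[... 176 characters left out ...]
 194, 193, 194, 194, 190, 196, 198, 94, 163, 179, 180]
140 254 308 [ 0.7028 -0.0708  0.703  -0.0043] [184, 184, 199, 205, 104, 199, 201, 201, 200, 200, 200, 201, 201, 194, 194, 196, 199, 113, 179, 186, 106, 102, 97, 97]
265 30 148 [ 0.5823 -0.0584  0.7126 -0.0572]
275 30 148 [ 0.5823 -0.0472  0.7126 -0.0448]
285 30 149 [ 0.5824 -0.0361  0.7139 -0.0323]
295 30 148 [ 0.5824 -0.0249  0.7127 -0.02  ]
305 30 149 [ 0.5825 -0.0138  0.7139 -0.0075]
t 21.75 tcp [0.4362 0.065  0.0215] jaw 89.96 tilt -0.00010333808104245437 0.00017687821173696872 j6 -119.8 w 0.33510813666830586 F [-0.5531 -0.1638  0.461 ]
shift tool [-0.0189 -0.1485 -0.2204]
yaw change 0.04079255252868563 -> turn y -0.04079255252868563
```

Plug gripped (29 mm). The left trough edge plus the cup–spindle midpoint put the trough centre at about (0.6545,-0.038), at -1.5°.

Emit:
{"op": "jog_arm", "data": {
  "series": [
    [[0,-0.03,0],[0,0,0],0.015],
    [[0,-0.05,0],[0,0,0],0.015],
    [[-0.004,-0.02,-0.05],[0,0,0],0.015],
    [[-0.005,0,-0.05],[0,0,0],0.015],
    [[-0.005,0,-0.05],[0,0,0],0.015],
    [[-0.005,0,-0.05],[0,0,0],0.015],
    [[0,0,-0.02],[0,0,0],0.015],
    [[0,0.02,0],[0,0,0],0.015],
    [[0,0,0],[0,0,0],0.015],
    [[0,0,0],[0,0,0],0.015]
  ]
}}

```text
time_s: 23.0
tcp_pos: [0.6562, 0.0459, 0.1019]
ee_rot: [[0.0, 0.0, -1.0], [1.0, -0.0, 0.0], [-0.0, -1.0, -0.0]]
wrist_force: [0.4, 0.7, -0.3]
gripper_width: 0.336
```

```bash
python3 -c "
from h import *
go([.6566,.0459,.0305],90)"
```

```text
t 23.0 tcp [0.6562 0.0459 0.1019] jaw 89.98 tilt -0.0002834238078286934 -7.122592767982183e-05 j6 -108.1 w 0.3361624784376123 F [ 0.4168  0.6745 -0.3394]
shift tool [ 0.      0.0714 -0.0004]
yaw change 0.015374917922883924 -> turn y -0.015374917922883924
```

Emit:
{"op": "jog_arm", "data": {
  "series": [
    [[0,0.03,0],[0,0,0],0.015],
    [[0,0.02,0],[0,0,0],0.015],
    [[0,0.015,0],[0,0,0],0.015],
    [[0,0.005,0],[0,0,0],0.015],
    [[0,0.001,0],[0,0,0],0.015],
    [[0,0,0],[0,0,0],0.015],
    [[0,0,0],[0,0,0],0.015]
  ]
}}

```text
time_s: 23.88
tcp_pos: [0.6567, 0.046, 0.0313]
ee_rot: [[0.001, 0.001, -1.0], [1.0, 0.0, 0.001], [0.0, -1.0, -0.001]]
wrist_force: [-0.5, 0.0, -0.5]
gripper_width: 0.337
```

Emit:
{"op": "jog_arm", "data": {
  "series": [
    [[0,0,0],[0,0,0],0.06],
    [[0,0,0],[0,0,0],0.06],
    [[0,0,0],[0,0,0],0.06],
    [[0,-0.05,0],[0,0,0],0.06],
    [[0,-0.05,0],[0,0,0],0.087],
    [[0.06,-0.04,-0.002],[0,0,0],0.087],
    [[0.06,0,-0.002],[0,0,0],0.087],
    [[0.06,0,0],[0,0,0],0.087],
    [[0.06,0,0],[0,0,0],0.087],
    [[0.01,0,0],[0,0,0],0.087]
  ]
}}

```text
time_s: 25.12
tcp_pos: [0.6594, 0.2919, 0.1645]
ee_rot: [[-0.004, -0.0, -1.0], [1.0, 0.0, -0.004], [0.0, -1.0, 0.0]]
wrist_force: [0.5, -0.3, -0.2]
gripper_width: 0.998
```

Emit:
{"op": "jog_arm", "data": {
  "series": [
    [[0,0,0],[0,0,0],0.087],
    [[0,0,0],[0,0,0],0.087]
  ]
}}

```text
time_s: 25.38
tcp_pos: [0.6603, 0.2863, 0.1653]
ee_rot: [[0.002, -0.0, -1.0], [1.0, -0.0, 0.002], [-0.0, -1.0, 0.0]]
wrist_force: [0.0, -0.6, 0.1]
gripper_width: 0.997
```

Run:
```python
from h import *
go([.583,.304,.1],32)
i=camera_info('wrist'); im=capture('wrist')[:,:,::-1].copy()
json.dump({k:(v.tolist() if hasattr(v,'tolist') else v) for k,v in i.items()},open('w5.json','w'))
cv2.imwrite('pics/w5.png',im)
a=capture('scene')[:,:,::-1].copy();b=capture('side')[:,:,::-1].copy();cv2.imwrite('pics/scene5.png',a);cv2.imwrite('pics/side5.png',b)
r=[cv2.resize(q,(192,192),interpolation=cv2.INTER_CUBIC) for q in (a[190:254,192:256],b[160:224,165:229])]
cv2.imwrite('pics/v5.png',np.hstack([im,np.vstack(r)]))
C=cam('wrist',i); hsv=cv2.cvtColor(im,cv2.COLOR_BGR2HSV)
k=(hsv[...,2]<70).astype(np.uint8)*255; k[200:]=0; g=mask(im,'green'); g[200:]=0
for n,m in(('dark',k),('green',g)):
    for ar,q,l in sorted(blobs(m,100),key=lambda t:-t[0])[:3]:
        P=plane(C,outer(l),.028); print(n,ar,q,plane(C,[q],.028)[0],cv2.minAreaRect((P[:,:2]*1000).astype(np.float32)))
```

```text
t 25.38 tcp [0.6603 0.2863 0.1653] jaw 89.87 tilt -0.00042047987312392106 0.00031973519271519816 j6 -126.4 w 0.9966081254568693 F [ 0.0384 -0.5669  0.0944]
shift tool [0.0176 0.0653 0.0773]
yaw change -57.874759889196156 -> turn y 57.874759889196156
dark 256 [277.5977 119.7227] [0.59   0.3128 0.028 ] ((585.6181030273438, 311.3897399902344), (18.37409782409668, 72.26087188720703), 26.297393798828125)
green 185 [241.627  129.1027] [0.5999 0.2733 0.028 ] ((599.9863891601562, 273.1558837890625), (27.0226993560791, 8.571765899658203), 30.73208236694336)
```

View pics/v5.png

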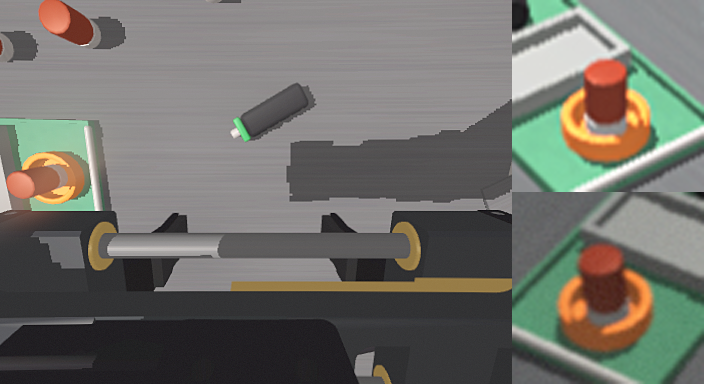

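Plug stands in the cup in both fixed views. The handle runs from the stud at (236,133) to its end at (308,95).

Run:
```python
from h import *
C,im=load('w5'); hsv=cv2.cvtColor(im,cv2.COLOR_BGR2HSV)
for T in (80,90,100):
    k=(hsv[...,2]<T).astype(np.uint8)*255; k[:75]=0;k[150:]=0;k[:,:225]=0;k[:,320:]=0
    for ar,q,l in blobs(k,300):
        P=plane(C,outer(l),.028)[:,:2]
        u=np.array([.5105,-.860]);v=np.array([.86,.5105]); a=P@u; b=P@v
        print(T,ar,cv2.minAreaRect((P*1000).astype(np.float32)),'along',a.min(),a.max(),'across',b.min(),b.max())
g=mask(im,'green');g[:100]=0;g[150:]=0;g[:,:225]=0
P=plane(C,outer(max(blobs(g,50),key=lambda t:t[0])[2]),.028)[:,:2]; print('green along',(P@u).min(),(P@u).max(),'across',(P@v).min(),(P@v).max())
w=((hsv[...,2]>150)&(hsv[...,1]<45)).astype(np.uint8)*255; w[:122]=0;w[142:]=0;w[:,:226]=0;w[:,246:]=0
P=plane(C,outer(w),.014)[:,:2]; print('stud along',(P@u).min(),(P@u).max())
```

```text
80 643 ((581.6455688476562, 309.5045471191406), (27.000293731689453, 72.84228515625), 32.009456634521484) along -0.005803989179917607 0.06714471779064074 across 0.6440451561506257 0.6710560082519254
90 1695 ((580.9431762695312, 312.0037536621094), (31.696657180786133, 80.46012115478516), 29.198820114135742) along -0.011787793122914263 0.06876931294068668 across 0.6422543970302937 0.6747394782015674
100 2091 ((580.802734375, 311.76043701171875), (32.010414123535156, 80.49471282958984), 30.003787994384766) along -0.011858188272815269 0.06876931294068668 across 0.6422543970302937 0.6747394782015674
green along 0.06708518367025205 0.0756613131748939 across 0.6419199028957405 0.6689487217792469
stud along 0.0760184763003485 0.08595860782003047
```

Emit:
{"op": "jog_arm", "data": {
  "series": [
    [[0.007,0,0.038],[0,0,0],0.087],
    [[0.007,0,0.038],[0,0,0],0.087],
    [[0,0,0],[0,-10.5,0],0.087],
    [[0,0,0],[0,-10.5,0],0.087],
    [[0,0,0],[0,-10.5,0],0.087],
    [[0,0,0],[0,-10.5,0],0.087],
    [[0,0,0],[0,-10.5,0],0.087],
    [[0,0,0],[0,-10.5,0],0.087],
    [[0,0,0],[0,-10.5,0],0.087],
    [[0,0,0],[0,-10.5,0],0.087]
  ]
}}

```text
time_s: 26.78
tcp_pos: [0.5845, 0.3009, 0.1656]
ee_rot: [[-0.995, 0.0, -0.101], [0.101, 0.0, -0.995], [-0.0, -1.0, -0.0]]
wrist_force: [-0.4, 0.2, 0.1]
gripper_width: 0.998
```

Emit:
{"op": "jog_arm", "data": {
  "series": [
    [[0,0,0],[0,-10.5,0],0.087],
    [[0,0,0],[0,-10.5,0],0.087],
    [[0,0,0],[0,-10.5,0],0.087],
    [[0,0,0],[0,-5,0],0.087],
    [[0,0,0],[0,0,0],0.087],
    [[0,0,0],[0,0,0],0.087]
  ]
}}

```text
time_s: 27.52
tcp_pos: [0.5843, 0.3014, 0.1654]
ee_rot: [[-0.863, 0.0, 0.505], [-0.505, 0.0, -0.863], [-0.0, -1.0, -0.0]]
wrist_force: [-0.2, 0.3, 0.4]
gripper_width: 1.0
```

```bash
python3 -c "
from h import *
go([.5846,.3005,.013],30.5)"
```

```text
t 27.52 tcp [0.5843 0.3014 0.1654] jaw -149.65 tilt -0.00020006013115188726 -7.569217050215368e-05 j6 -11.0 w 0.9995889076792277 F [-0.1594  0.3189  0.3927]
shift tool [0.0003 0.1524 0.001 ]
yaw change 0.152009740940116 -> turn y -0.152009740940116
```

Emit:
{"op": "jog_arm", "data": {
  "series": [
    [[0,0.05,0.001],[0,0,0],0.087],
    [[0,0.05,0],[0,0,0],0.087],
    [[0,0.03,0],[0,0,0],0.087],
    [[0,0.022,0],[0,0,0],0.087],
    [[0,0,0],[0,0,0],0.087],
    [[0,0,0],[0,0,0],0.087]
  ]
}}

```text
time_s: 28.28
tcp_pos: [0.5855, 0.3015, 0.0144]
ee_rot: [[-0.862, 0.002, 0.507], [-0.507, 0.001, -0.862], [-0.002, -1.0, 0.0]]
wrist_force: [-0.1, -0.1, 0.4]
gripper_width: 0.998
```

Emit:
{"op": "jog_arm", "data": {
  "series": [
    [[0,0,0],[0,0,0],0.015],
    [[0,0,0],[0,0,0],0.015],
    [[0,0,0],[0,0,0],0.015],
    [[0,0,0],[0,0,0],0.015],
    [[0,0,0],[0,0,0],0.015],
    [[0,0,0],[0,0,0],0.015],
    [[0,0,0],[0,0,0],0.015],
    [[0,0,0],[0,0,0],0.015]
  ]
}}

```text
time_s: 29.28
tcp_pos: [0.5846, 0.301, 0.0132]
ee_rot: [[-0.862, -0.0, 0.507], [-0.507, -0.0, -0.862], [0.0, -1.0, 0.0]]
wrist_force: [-0.1, -0.7, 0.4]
gripper_width: 0.32
```

Emit:
{"op": "jog_arm", "data": {
  "series": [
    [[0,-0.03,0],[0,0,0],0.015],
    [[0,-0.05,0],[0,0,0],0.015],
    [[0,-0.05,0],[0,0,0],0.015],
    [[0,0,0],[0,-10,0],0.015],
    [[0,0,0],[0,-10,0],0.015],
    [[0,0,0],[0,-10,0],0.015],
    [[0,0,0],[0,-10,0],0.015],
    [[0,0,0],[0,-10,0],0.015],
    [[0,0,0],[0,-8,0],0.015],
    [[0,0,0],[0,0,0],0.015]
  ]
}}

```text
time_s: 30.52
tcp_pos: [0.5844, 0.3009, 0.1428]
ee_rot: [[-0.029, -0.001, 1.0], [-1.0, -0.0, -0.029], [0.0, -1.0, -0.001]]
wrist_force: [-0.6, -0.8, -2.1]
gripper_width: 0.318
```

```bash
python3 -c "
from h import *
go([.6545,-.038,.143],88.5)"
```

```text
t 30.52 tcp [0.5844 0.3009 0.1428] jaw -91.64 tilt 0.00044059314913842825 -0.0008518280510198007 j6 47.1 w 0.31808011711431816 F [-0.575  -0.836  -2.1307]
shift tool [ 0.3368 -0.0002  0.0798]
yaw change 0.14141328642813278 -> turn y -0.14141328642813278
```

Emit:
{"op": "jog_arm", "data": {
  "series": [
    [[0.055,0,0.013],[0,0,0],0.015],
    [[0.055,0,0.013],[0,0,0],0.015],
    [[0.055,0,0.013],[0,0,0],0.015],
    [[0.055,0,0.013],[0,0,0],0.015],
    [[0.055,0,0.013],[0,0,0],0.015],
    [[0.045,0,0.013],[0,0,0],0.015],
    [[0.017,0,0.002],[0,0,0],0.015],
    [[0,0.03,0],[0,0,0],0.015],
    [[0,0,0],[0,0,0],0.015],
    [[0,0,0],[0,0,0],0.015]
  ]
}}

```text
time_s: 31.78
tcp_pos: [0.6561, -0.0373, 0.114]
ee_rot: [[-0.026, 0.001, 1.0], [-1.0, -0.0, -0.026], [0.0, -1.0, 0.001]]
wrist_force: [0.5, 1.4, -1.1]
gripper_width: 0.323
```

Run:
```python
from h import *
go([.6545,-.038,.0245],88.5)
a=capture('scene')[:,:,::-1];b=capture('side')[:,:,::-1]
cv2.imwrite('pics/v6.png',np.hstack([cv2.resize(q,(400,400),interpolation=cv2.INTER_CUBIC) for q in (a[150:250,150:250],b[110:210,170:270])]))
```

```text
t 31.77 tcp [ 0.6561 -0.0373  0.114 ] jaw -91.5 tilt 0.00034004229738379384 0.0009479421713854507 j6 77.6 w 0.32287362177885703 F [ 0.5073  1.3672 -1.1329]
shift tool [ 0.0007  0.0895 -0.0016]
yaw change -0.0018250671345185765 -> turn y 0.0018250671345185765
```

View pics/v6.png

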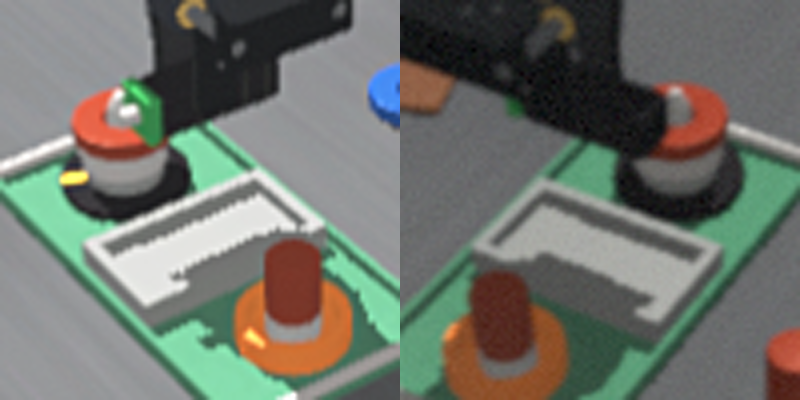

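Handle is level and parallel above the trough, and the spindle stack and plug are intact. Lowering.

Emit:
{"op": "jog_arm", "data": {
  "series": [
    [[0.0005,0.03,-0.001],[0,0,0],0.015],
    [[0,0.03,0],[0,0,0],0.015],
    [[0,0.015,0],[0,0,0],0.015],
    [[0,0.008,0],[0,0,0],0.015],
    [[0,0.004,0],[0,0,0],0.015],
    [[0,0,0],[0,0,0],0.015],
    [[0,0,0],[0,0,0],0.015]
  ]
}}

```text
time_s: 32.75
tcp_pos: [0.6552, -0.0384, 0.0271]
ee_rot: [[-0.027, 0.002, 1.0], [-1.0, 0.0, -0.027], [-0.0, -1.0, 0.002]]
wrist_force: [-0.2, 0.2, -0.9]
gripper_width: 0.318
```

Emit:
{"op": "jog_arm", "data": {
  "series": [
    [[0,0.0015,0],[0,0,0],0.015],
    [[0,0,0],[0,0,0],0.015],
    [[0,0,0],[0,0,0],0.045],
    [[0,0,0],[0,0,0],0.045],
    [[0,0,0],[0,0,0],0.045],
    [[0,-0.03,0],[0,0,0],0.045],
    [[0,-0.05,0],[0,0,0],0.045],
    [[0,-0.05,0],[0,0,0],0.045],
    [[0,-0.04,0.03],[0,0,0],0.045],
    [[0,0,0],[0,0,0],0.045]
  ]
}}

```text
time_s: 34.0
tcp_pos: [0.688, -0.0392, 0.1994]
ee_rot: [[-0.027, 0.01, 1.0], [-1.0, 0.0, -0.027], [-0.001, -1.0, 0.01]]
wrist_force: [-0.6, 0.7, -0.3]
gripper_width: 0.518
```

Emit:
{"op": "jog_arm", "data": {
  "series": [
    [[0,0,-0.06],[0,0,0],0.06],
    [[0,0,-0.06],[0,0,0],0.06],
    [[0,0,-0.06],[0,0,0],0.06],
    [[0,0,0],[0,0,0],0.06],
    [[0,0,0],[0,0,0],0.06]
  ]
}}

```text
time_s: 34.62
tcp_pos: [0.5048, -0.0344, 0.1949]
ee_rot: [[-0.027, 0.001, 1.0], [-1.0, 0.0, -0.027], [-0.0, -1.0, 0.001]]
wrist_force: [0.3, 0.1, 0.7]
gripper_width: 0.687
```

Run:
```python
from h import *
go([.5,0,.2])
A=cam('scene');B=cam('side');a=capture('scene')[:,:,::-1].copy();b=capture('side')[:,:,::-1].copy();w=capture('wrist')[:,:,::-1].copy()
cv2.imwrite('pics/v7.png',np.hstack([cv2.resize(q,(400,400),interpolation=cv2.INTER_CUBIC) for q in (a[150:250,150:250],b[110:210,170:270])]))
cv2.imwrite('pics/w7.png',w)
for c in('red','blue','green'):
    for p in blobs(mask(a,c),60):
        for q in blobs(mask(b,c),60):
            X,e=tri(A,p[1],B,q[1])
            if e<.006 and -.01<X[2]<.1: print(c,p[0],q[0],X,round(e,4))
```

```text
t 34.62 tcp [ 0.5048 -0.0344  0.1949] jaw -91.52 tilt -6.0216441716456856e-05 0.0008780280614124768 j6 73.9 w 0.6866705386295059 F [0.3295 0.053  0.6655]
shift tool [-0.0342 -0.0051 -0.0057]
red 531 438 [ 0.8597 -0.3334  0.0089] 0.0047
red 278 312 [ 0.6528 -0.1221  0.0438] 0.0023
red 208 274 [0.5135 0.0051 0.031 ] 0.0021
red 229 281 [0.4998 0.1025 0.0305] 0.0026
red 262 281 [0.6558 0.0441 0.0401] 0.0026
red 96 72 [0.8756 0.2681 0.0877] 0.002
blue 283 457 [ 0.4624 -0.0886  0.0053] 0.0018
blue 249 423 [0.4552 0.2417 0.0303] 0.0028
green 236 319 [ 0.6537 -0.0339  0.0769] 0.0011
green 3053 2266 [0.87   0.2815 0.0508] 0.005
```

View pics/v7.png

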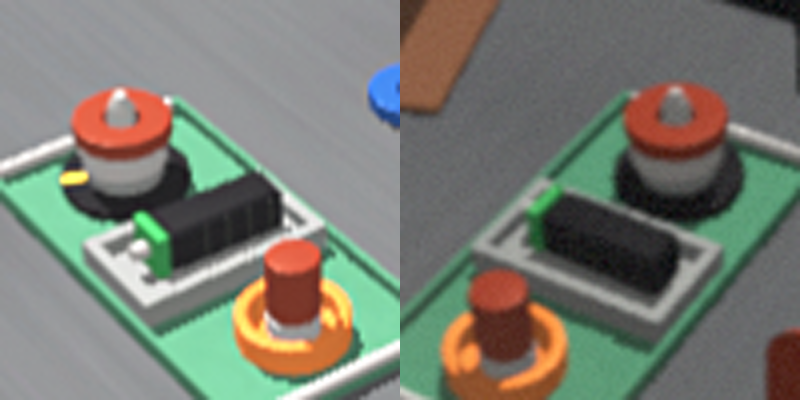

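Everything is placed. The disc has risen 38 mm from its bench height (40 expected) and the plug 8.5 mm (9 expected). Both blue items are within 1 mm of their start. Handing in.

```bash
python3 -c "
from station import *
print(finish_job())"
```

```text
the job is handed in; nothing more can be done
None
```

The caddy is packed and handed in at about 35 s of the 109 s allowed. The hand-in gives no verdict, so the result rests on my own last checks.

**What I did:**
1. I seated the slotted flange on the spindle with its slot over the key.
2. I laid the red-brown disc flat on the flange.
3. I stood the red-brown plug nearest the base in the orange cup.
4. I laid the black handle in the trough.

**Last checks, from the scene and side cameras:**
- **Flange and disc:** the flange looked level, with its ticks straddling the key. The disc lies flat on it, about 1–2 mm from the spindle axis I measured. It rose 38 mm from its bench height, where 40 mm was expected.
- **Plug:** it stands upright about 2 mm from the cup's centre. It rose 8.5 mm, where 9 mm was expected.
- **Handle:** it lies inside the trough walls. I judged this by eye, plus the arm's release position about 1 mm from the trough centre I estimated.
- **Blue disc and plug:** both are within 1 mm of where they started.
- **Arm:** it stood clear of everything at hand-in. The wrist force stayed below about 3 N in every reading.

**Disagreements:**
- The disc gripped at 57 mm, against its nominal 58 mm.
- The trough outline measured larger than the trough can be, because its side walls showed. I took its centre from one edge and from the midpoint between cup and spindle instead. Those two estimates agreed to about 1 mm.

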